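Reassemble the bench printing roller

TASK

Put the printing roller back together on the horizontal rod of its stand: thread the long rubber sleeve up to the stop collar first, then the wooden wheel up to the sleeve, then the closed end cap, open end first, up to the wheel. Feel for each stop and finish each part, before fetching the next, with a firm push of about 10 N against what lies behind it, so that the last push leaves the whole stack tight; nothing on the rod may be pressed with 25 N or more. Let go at the end and leave the things standing around alone.

Things in the scene. Friction and masses are not known exactly. Their poses are not given: they have to be found in the camera images.
- stand: Fixed wooden stand of a horizontal steel rod. Origin on the table under the rod, at the front face of the post (50 mm wide, 142 mm high). x axis (level) runs along the rod from the post to the free end; z up. Rod: 18 mm diameter, axis 120 mm above the table, x = 0 to 108 mm, last 6 mm tapered to 13 mm. Stop collar near the post, 38 mm in diameter: its outer face is anywhere from x = 14 to 28 mm.
- rod_tip (a point): Centre of the rod's free end, 108 mm along the stand's x axis, 120 mm above the table. On top of the rod, from 20 to 2 mm before this end, a sprung steel leaf stands up to 2.8 mm proud with sloped ends; each part must be pushed over it (drag roughly 3 to 9 N, differing from run to run), and in the end it grips the cap. The stop collar does not yield and its place is not measured.
- sleeve: Loose rubber roller sleeve, metal liner: 50 mm outer diameter, 44 mm long, through hole 20 mm, 0.11 to 0.23 kg. Origin at its centre; x axis along its hole (ends alike). Lies hole level, centre 53 mm above the table, on a fixed cradle of two wooden dowels (37 mm wide, top 33 mm above the table). Seated when its centre is 22 mm from the stop collar's face.
- wheel: Loose wooden wheel, brass bush: 60 mm outer diameter, 22 mm wide, through hole 20 mm, 0.08 kg. Origin at its centre; x axis along its hole (ends alike). Lies hole level, centre 58 mm above the table, on a like cradle (42 mm wide). Seated when its centre is 33 mm from the sleeve's centre.
- cap: Loose plain metal end cap: 40 mm outer diameter, 36 mm long, blind hole 20 mm wide, 30 mm deep, 0.05 to 0.1 kg. Origin at its centre; x axis from the open end (x = -18 mm) to the closed end (x = +18 mm): on the rod it points as the rod's. Lies hole level, centre 49 mm above the table, on a like cradle (31 mm wide). Seated when its centre is 29 mm from the wheel's centre.
- jar: Bystander: pigment jar, 56 mm in diameter, 89 mm high; origin at its underside. Leave alone. (A black clamp arm, not measured, hangs over the back of the table behind the stand, at x > 0.56 m and 0.18 m up: keep clear of it.)
- block: Bystander: sanding block 48 x 76 x 27 mm; origin at its underside. Leave alone.
- pot: Bystander: small pewter pot 110 x 133 x 85 mm; origin at its underside. Leave alone.
- tape: Bystander: roll of masking tape lying flat, 104 mm in diameter, 25 mm high; origin at its underside. Leave alone.
Not all that is in view belongs to the job. Leave any green or pink look-alike of the cap alone.

How it is judged:
On the way, in this order (a step that is already met when the one before it is completed fails the run):
1. the sleeve is on the rod, pushed up to the stop collar and pressed on it with more than 4 N (x of sleeve in the frame of stand between 0.0345 and 0.0515 m and y of sleeve in the frame of stand between -0.003 and 0.003 m and z of sleeve in the frame of stand between 0.117 and 0.123 m and angle between the x axis of sleeve and the x axis of stand, either way round below 0.12 rad and contact force between sleeve and stand above 4 N), for 0.1 s.
2. the wheel is on the rod, home against the sleeve (gap under 2.5 mm) and pressed on it with more than 4 N (x of wheel in the frame of stand between 0.0675 and 0.087 m and y of wheel in the frame of stand between -0.003 and 0.003 m and z of wheel in the frame of stand between 0.117 and 0.123 m and angle between the x axis of wheel and the x axis of stand, either way round below 0.12 rad and distance between wheel and sleeve below 0.0355 m and contact force between wheel and sleeve above 4 N), for 0.1 s.
3. the cap is on the rod, home against the wheel (gap under 2.5 mm), and the whole stack is pressed tight: cap on wheel, wheel on sleeve and sleeve on stop collar all with more than 4 N (x of cap in the frame of stand between 0.0965 and 0.1185 m and y of cap in the frame of stand between -0.003 and 0.003 m and z of cap in the frame of stand between 0.117 and 0.123 m and angle between the x axis of cap and the x axis of stand, either way round below 0.12 rad and distance between cap and wheel below 0.0315 m and contact force between cap and wheel above 4 N and contact force between wheel and sleeve above 4 N and contact force between sleeve and stand above 4 N), for 0.1 s.
At the end, for the whole second after the job is handed in: Sleeve, wheel and cap sit on the rod in this order from the stop collar outward, sleeve to wheel and wheel to cap with gaps under 2.5 mm, each centre within 3 mm of the rod's axis and each axis within 0.12 rad of it, all at rest and let go (x of sleeve in the frame of stand between 0.0345 and 0.0515 m and y of sleeve in the frame of stand between -0.003 and 0.003 m and z of sleeve in the frame of stand between 0.117 and 0.123 m and angle between the x axis of each of sleeve, wheel, cap and the x axis of stand, either way round below 0.12 rad and x of wheel in the frame of stand between 0.0675 and 0.087 m and y of wheel in the frame of stand between -0.003 and 0.003 m and z of wheel in the frame of stand between 0.117 and 0.123 m and distance between wheel and sleeve below 0.0355 m and x of cap in the frame of stand between 0.0965 and 0.1185 m and y of cap in the frame of stand between -0.003 and 0.003 m and z of cap in the frame of stand between 0.117 and 0.123 m and distance between cap and wheel below 0.0315 m and linear speed of each of sleeve, wheel, cap below 0.02 m/s); the robot touches nothing.
It fails at once if the sleeve bears on the stand or its stop collar with 25 N or more (contact force between sleeve and stand above 25 N).
It fails at once if the wheel bears on the sleeve with 25 N or more (contact force between wheel and sleeve above 25 N).
It fails at once if the cap bears on the wheel with 25 N or more (contact force between cap and wheel above 25 N).
It fails at once if the jar, block, pot or tape is shifted by over 20 mm (distance of any of jar, block, pot, tape from where it was at the start of the episode above 0.02 m).
It also fails if it takes over 72 s, if anything falls off the work surface, if the arm or the gripper's body presses on something with over 40 N, if the wrist force passes 120 N, or if a joint passes its speed limit or range.

ROBOT

A 7-joint arm with a two-finger parallel gripper is mounted at the origin on the work surface; the furniture and walls round the work are solid. World frame = base frame: x ahead of the robot, y to its left, z up, the work surface at z = 0. Lengths are in m, angles in rad, forces in N, time in s.
With the tool pointing down it reaches from about 0.4 to 0.85 m from the base axis. Payload 10.4 kg.
Tool frame: the origin (TCP) lies where the fingers leave the gripper's body, on its centre line; the fingertips stand 73 mm ahead of it and the grasp point (between the pads) lies 54 mm ahead of it; z points along the fingers, y is the direction in which the jaws open and shut (so a half turn about z gives the same grasp; the last joint's range is limited). The gripper opens to 85 mm and grips with 20 to 120 N. Pads are 22 mm wide; open, the fingers measure 114 mm over their backs; the gripper's body (76 mm by 85 mm) begins 54 mm behind the grasp point. The pads swing forward as they close: fully open they stand 13 mm farther back than shut.
Start: joints at [1.294, 0.332, -0.065, 1.46, 0.022, 1.35, -0.088], TCP at [0.157, -0.605, 0.304] pointing down, gripper open.
Joint ranges: [-2.6, 2.6], [-0.5, 2.12], [-1.47, 1.34], [0.16, 2.42], [-1.27, 4.41], [0.06, 2.06], [-2.6, 2.6]. Speed limits (rad/s): [2.22, 2.22, 2.79, 2.79, 3.14, 3.14, 3.14].

INTERFACE

Orientations are given as a unit quaternion [x, y, z, w].
In Python, from workcell import get_obs, camera, camera_model, hand_in gives the robot as it stands.
- The arm moves only by the shell command python3 -m crank 'ROWS' [FORCE]. ROWS is text: rows parted by semicolons, each of 7 numbers parted by spaces: the shift along the tool's x, y, z in units of 40 mm (1.0 is 40 mm), then the turn, a rotation vector about the tool's x, y, z in units of 8 degrees (1.0 is 8 degrees), then the finger opening in mm, from 0 to 85.4. In form: x y z ax ay az jaw; .... A call has exactly 10 rows; each row shifts and turns the pose as measured when the row begins, along the tool's axes as they then stand; what a row does not reach is not made up. A row lasts 1/10 s, in which the tool goes at most 50 mm and 8.59 degrees, less where a joint would pass 70% of its speed; a pose out of reach is approached as far as the arm can. A call is refused whole if a number of a shift passes 1 or a number of a turn 1, either way. A call with a gripper value outside its range is refused whole. The fingers move at their own pace and stop on an object; FORCE is the grip in N (left out, the last holds). Time passes only in rows, so rows that do not move let the fingers close, or fill a call up. It gives the time, the measured TCP pose, the force and the opening at its end, in the units of the state.
- get_obs(): the state, without advancing time (a new reading comes with each control period).
- camera(name): name is "scene" or "top" or "wrist"; returns (picture, depth): 400x640x3 uint8, red, green, blue; 400x640 float32, m along the optical axis (not along the pixel's ray), 0 where there is no reading.
- camera_model(name): a dict with "fx", "fy", "cx", "cy" (pixels), "distortion" ([k1, k2, p1, p2, k3] as OpenCV has them; the pictures are not rectified), "position" and "rotation" of the camera in the world; the wrist camera has in their place "hand_eye" (4x4, takes a point from camera to tool coordinates, whose origin is the TCP and whose axes are the flange's). Camera axes: x right, y up, looking along -z (the intrinsics and any distortion apply to the point x, -y, -z); pixel columns grow to the right and rows downward; lengths in m; the calibration is good to about 2 mm. A picture is of the moment at which its call begins: read the wrist's pose just before it. camera_model takes no time and is no camera call.
- hand_in(): hands the job in, once; it reports no verdict.
The state is a dict: "clock": time; "joint_pos": joint angles; "joint_velocities": joint speeds; "tau": joint torques, N m; "position": TCP position; "ee_rot": TCP orientation; "ft_force": force on the tool from outside, world axes, zero at the start; "torque": the same for the moment, N m; "grip_width": opening from 0.0 (shut) to 1.0 (fully open).
Only numpy, scipy, OpenCV 4.12 (cv2) and the standard library are available. Lean on these libraries where they do the work, as an engineer would, in place of code of your own. Each camera call takes 0.05 s, during which the arm holds its last target.

## Working session

There is one attempt and no reset: what is moved stays moved. The work goes in short steps, Python scripts to look and compute and a shell command to move; the robot and the scene stay as the last step left them, time stands still between calls to the robot, and variables do not carry over. Pictures are saved under pics/ and viewed, and the job is handed in when it is done.

```bash
ls; mkdir -p pics; python3 - <<'E'
from workcell import get_obs,camera,camera_model
import cv2,numpy as np
print(get_obs())
for n in ["scene","top","wrist"]:
    o=get_obs();p,d=camera(n);cv2.imwrite(f"pics/{n}0.png",p[:,:,::-1]);np.savez(f"pics/{n}0.npz",p=p,d=d,pos=o["position"],rot=o["ee_rot"]);print(n,camera_model(n))
E
```

```text
pics
{'clock': 0.0, 'joint_pos': array([ 1.29438985,  0.33288483, -0.06470445,  1.46095644,  0.02161994,
        1.34990027, -0.08848569]), 'joint_velocities': array([-7.33596103e-04,  7.41865397e-04, -3.80473690e-04, -2.40074824e-05,
        9.62253722e-04, -4.71182660e-04,  1.85055189e-03]), 'tau': array([ 1.12635303e-05, -6.25442219e+01,  4.93377121e-02, -3.91606236e+01,
        1.63053110e-02,  9.75394563e-03,  5.36119705e-05]), 'position': array([ 0.1568582 , -0.60470963,  0.30310056]), 'ee_rot': array([ 9.91955525e-01,  1.26584787e-01, -1.34316459e-04, -7.13789406e-04]), 'ft_force': array([-0.69916193,  0.44493146, -0.09042188]), 'torque': array([ 0.01361413,  0.04530846, -0.01537684]), 'grip_width': 0.9994947070911959}
scene {'fx': 507.2034244138899, 'fy': 507.2034244138899, 'cx': 327.454455954092, 'cy': 195.4100226391615, 'distortion': array([-0.1485011,  0.       ,  0.       ,  0.       ,  0.       ]), 'position': array([-0.48836271, -0.57087907,  1.47053727]), 'rotation': array([ 0.28947165, -0.17495422, -0.46250319,  0.81956573])}
top {'fx': 416.5495064485187, 'fy': 416.5495064485187, 'cx': 318.3928844271422, 'cy': 202.24163161017, 'distortion': array([0.01773567, 0.        , 0.        , 0.        , 0.        ]), 'position': array([ 0.35138178, -0.02399182,  1.1626029 ]), 'rotation': array([ 0.03290451, -0.0514909 , -0.69870676,  0.71279369])}
wrist {'fx': 337.6252704399379, 'fy': 337.6252704399379, 'cx': 318.14937807154735, 'cy': 197.5066709937031, 'distortion': array([0.01274375, 0.        , 0.        , 0.        , 0.        ]), 'hand_eye': array([[ 3.99674367e-04,  9.45094254e-01,  3.26797629e-01,
         8.54353599e-02],
       [ 9.99999909e-01, -4.25630677e-04,  7.91552841e-06,
        -5.95809547e-04],
       [ 1.46576017e-04,  3.26797597e-01, -9.45094339e-01,
        -6.96301074e-02],
       [ 0.00000000e+00,  0.00000000e+00,  0.00000000e+00,
         1.00000000e+00]])}
```

View pics/top0.png

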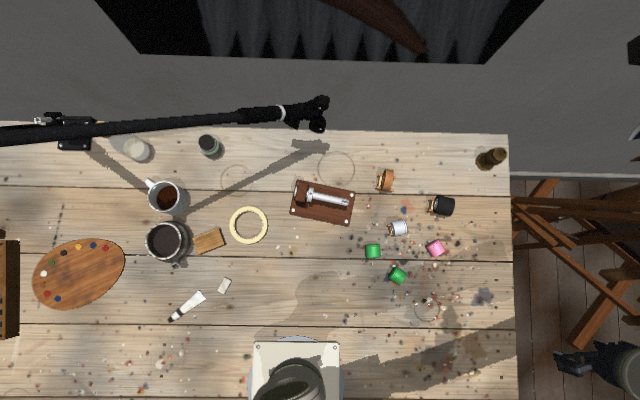

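View pics/scene0.png

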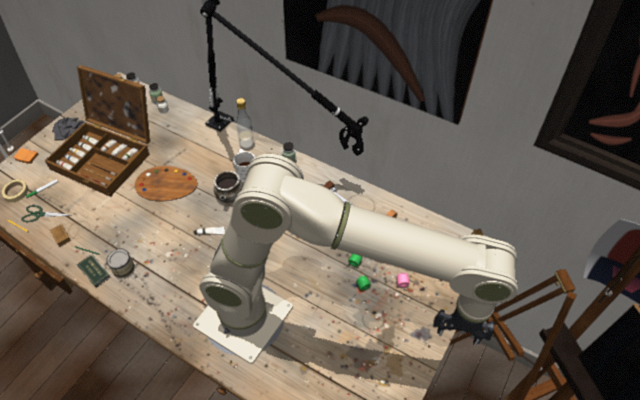

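```bash
python3 - <<'E'
import cv2
p=cv2.imread("pics/top0.png")
cv2.imwrite("pics/c1.png",cv2.resize(p[160:290,280:470],None,fx=4.2,fy=4.2,interpolation=cv2.INTER_CUBIC))
E
```

```text
(no output)
```

View pics/c1.png

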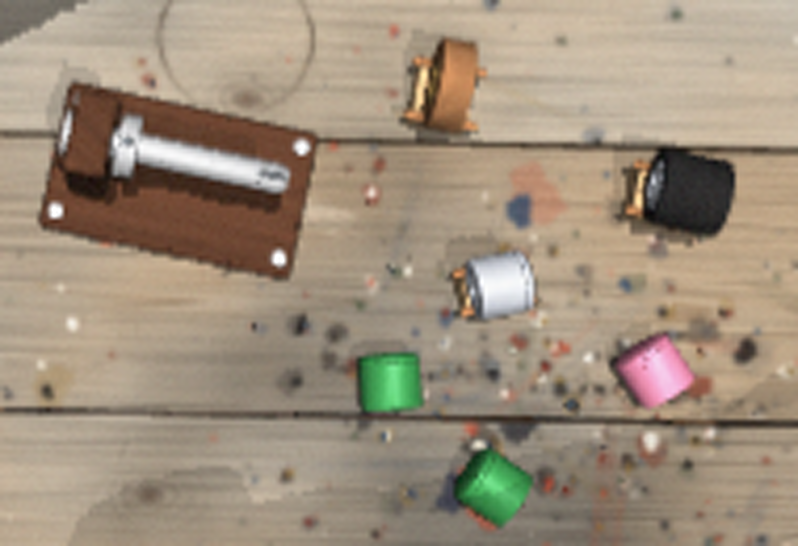

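```bash
cat > h.py <<'E'
import cv2,numpy as np
from scipy.spatial.transform import Rotation as R
from workcell import get_obs,camera,camera_model
def cam_pose(n,pos=None,rot=None):
    m=camera_model(n)
    if n=="wrist":
        H=m["hand_eye"];T=np.eye(4);T[:3,:3]=R.from_quat(rot).as_matrix();T[:3,3]=pos
        T=T@H;return m,T[:3,:3],T[:3,3]
    return m,R.from_quat(m["rotation"]).as_matrix(),np.array(m["position"])
def cloud(n,d,pos=None,rot=None):
    m,Rm,t=cam_pose(n,pos,rot)
    h,w=d.shape;u,v=np.meshgrid(np.arange(w),np.arange(h))
    K=np.array([[m["fx"],0,m["cx"]],[0,m["fy"],m["cy"]],[0,0,1]])
    q=cv2.undistortPoints(np.stack([u,v],-1).reshape(-1,1,2).astype(float),K,m["distortion"]).reshape(h,w,2)
    P=np.stack([q[...,0]*d,-q[...,1]*d,-d],-1)
    W=P@Rm.T+t; W[d<=0]=np.nan
    return W
def snap(n,tag):
    o=get_obs();p,d=camera(n);cv2.imwrite(f"pics/{tag}.png",p[:,:,::-1])
    np.savez(f"pics/{tag}.npz",p=p,d=d,pos=o["position"],rot=o["ee_rot"])
    return p,d,cloud(n,d,o["position"],o["ee_rot"]),o
E
python3 - <<'E'
from h import *
z=np.load("pics/top0.npz");W=cloud("top",z["d"])
print(W[285:300,440:460:10].reshape(-1,3)[:6])
def reg(u0,v0,u1,v1,zmin):
    S=W[v0:v1,u0:u1].reshape(-1,3);S=S[S[:,2]>zmin]
    r=cv2.minAreaRect((S[:,:2]*1000).astype(np.float32));b=cv2.boxPoints(r)
    print(len(S),'zmax',S[:,2].max(),'ctr',np.round(r[0],1),'size',np.round(r[1],1),'ang',r[2])
    return S
print('sleeve');reg(425,190,460,220,.055)
print('wheel');reg(372,165,398,195,.065)
print('cap');reg(385,217,412,242,.045)
print('rod');S=reg(318,180,356,212,.110)
c=S[:,:2].mean(0);_,_,V=np.linalg.svd(S[:,:2]-c);print(c,V[0],np.degrees(np.arctan2(V[0,1],V[0,0])), 'ends',((S[:,:2]-c)@V[0]).min(),((S[:,:2]-c)@V[0]).max())
for x in S[::6]:print(np.round(x,4),end=' ')
E
```

```text
[[ 0.26789256 -0.39521727 -0.00528318]
 [ 0.26835561 -0.42334781 -0.00595062]
 [ 0.26520226 -0.39500987 -0.00479097]
 [ 0.26627579 -0.42026368  0.00290147]
 [ 0.26258864 -0.39449909 -0.00334403]
 [ 0.26330342 -0.42140166 -0.00060188]]
sleeve
318 zmax 0.07995532684780127 ctr [ 483.1 -388.7] size [44.8 49.1] ang 79.19371032714844
wheel
190 zmax 0.08916440475552267 ctr [ 548.1 -235.5] size [23.2 57.3] ang 80.41498565673828
cap
206 zmax 0.07182513388852008 ctr [ 421.5 -269.3] size [39.3 37.2] ang 12.348591804504395
rod
218 zmax 0.13167779246535405 ctr [484.7 -86.4] size [79.8 17.6] ang 78.56527709960938
[ 0.48410246 -0.08596979] [0.19943901 0.97991024] 78.49584410337816 ends -0.04020597092319203 0.039577352950343654
[ 0.5003 -0.0489  0.1202] [ 0.4975 -0.0589  0.1234] [ 0.4942 -0.0563  0.1281] [ 0.4952 -0.0716  0.1233] [ 0.4919 -0.0589  0.1268] [ 0.4922 -0.0739  0.1275] [ 0.4888 -0.0488  0.1299] [ 0.4896 -0.064   0.1262] [ 0.4895 -0.0789  0.1298] [ 0.4907 -0.0944  0.1233] [ 0.487  -0.0565  0.1255] [ 0.487  -0.0715  0.1283] [ 0.4874 -0.0866  0.1272] [ 0.4882 -0.1044  0.1245] [ 0.4847 -0.0566  0.1241] [ 0.4844 -0.0715  0.1288] [ 0.4851 -0.0867  0.1254] [ 0.4853 -0.1017  0.1271] [ 0.4859 -0.117   0.1247] [ 0.4822 -0.0617  0.1244] [ 0.4822 -0.0766  0.1269] [ 0.4828 -0.0919  0.1245] [ 0.483  -0.1069  0.1258] [ 0.4834 -0.1221  0.1249] [ 0.4801 -0.0743  0.1234] [ 0.4799 -0.0892  0.1271] [ 0.4803 -0.1043  0.1265] [ 0.48   -0.119   0.1316] [ 0.4783 -0.0822  0.118 ] [ 0.4779 -0.097   0.1239] [ 0.4782 -0.1121  0.1242] [ 0.4756 -0.0872  0.1202] [ 0.475  -0.1017  0.1283] [ 0.4752 -0.1167  0.1294] [ 0.4732 -0.1047  0.1227] [ 0.4733 -0.1222  0.1249] [ 0.471  -0.1199  0.1226]
```

```bash
cat >> h.py <<'E'
def plan(p,yaw,n,tilt=None):
    """target TCP pos p, tool x at yaw deg (down)"""
    o=get_obs();R0=R.from_quat(o["ee_rot"]);x0=np.array(o["position"])
    a=np.radians(yaw);Rt=R.from_matrix(np.array([[np.cos(a),np.sin(a),0],[np.sin(a),-np.cos(a),0],[0,0,-1]]))
    # Rt: tool x at yaw; y = z×x with z down
    Rl=R0.inv()*Rt;t=R0.inv().apply(np.array(p)-x0)
    w=Rl.as_rotvec();th=np.linalg.norm(w)
    if th<1e-6:v=t
    else:
        k=w/th;K=np.array([[0,-k[2],k[1]],[k[2],0,-k[0]],[-k[1],k[0],0]])
        V=np.eye(3)+(1-np.cos(th))/th*K+(th-np.sin(th))/th*K@K
        v=np.linalg.solve(V,t)
    wn=w/n;tn=np.linalg.norm(wn)
    if tn<1e-9:s=v/n
    else:
        k=w/th;K=np.array([[0,-k[2],k[1]],[k[2],0,-k[0]],[-k[1],k[0],0]])
        s=(np.eye(3)+(1-np.cos(tn))/tn*K+(tn-np.sin(tn))/tn*K@K)@(v/n)
    print("n",n,"shift",np.round(s/.04,3),"turn",np.round(np.degrees(wn)/8,3))
def st():
    o=get_obs();Rm=R.from_quat(o["ee_rot"]).as_matrix()
    F=Rm.T@o["ft_force"]
    print("t",round(o["clock"],2),"pos",np.round(o["position"],4),"yaw",round(np.degrees(np.arctan2(Rm[1,0],Rm[0,0])),2),"z",np.round(Rm[:,2],4),"Ftool",np.round(F,2),"Mw",np.round(o["torque"],3),"grip",round(o["grip_width"]*85.4,1))
E
python3 - <<'E'
from h import *
st();plan([.485,-.30,.34],79,10);plan([.485,-.30,.34],79,12)
print(1)
E
```

```text
t 0.15 pos [ 0.1569 -0.6048  0.3033] yaw 14.54 z [-3.e-04  1.e-03 -1.e+00] Ftool [0.64 0.25 0.13] Mw [-0.003 -0.001  0.066] grip 85.4
n 10 shift [ 1.18   0.013 -0.092] turn [-0.001 -0.    -0.806]
n 12 shift [ 0.983  0.02  -0.076] turn [-0.001 -0.    -0.671]
1
```

```bash
python3 -m crank '0.98 0.02 -0.08 0 0 -0.67 85; 0.98 0.02 -0.08 0 0 -0.67 85; 0.98 0.02 -0.08 0 0 -0.67 85; 0.98 0.02 -0.08 0 0 -0.67 85; 0.98 0.02 -0.08 0 0 -0.67 85; 0.98 0.02 -0.08 0 0 -0.67 85; 0.98 0.02 -0.08 0 0 -0.67 85; 0.98 0.02 -0.08 0 0 -0.67 85; 0.98 0.02 -0.08 0 0 -0.67 85; 0.98 0.02 -0.08 0 0 -0.67 85' 60
python3 - <<'E'
from h import *
st();plan([.485,-.30,.34],79,10);
E
```

```text
clock: 1.15
position: [0.4586, -0.3681, 0.3309]
ee_rot: [0.822, 0.57, -0.001, -0.004]
ft_force: [0.6, -0.4, 0.3]
grip_width: 0.995
t 1.15 pos [ 0.4586 -0.3681  0.3309] yaw 69.45 z [-0.0073  0.0054 -1.    ] Ftool [-0.21  0.68 -0.31] Mw [ 0.008 -0.088 -0.021] grip 84.9
n 10 shift [ 0.182  0.016 -0.023] turn [-0.006 -0.002 -0.119]
```

Good tracking. Finish the approach to the view point.

```bash
python3 -m crank '0.36 0.03 -0.04 0 0 -0.24 85; 0.36 0.03 -0.04 0 0 -0.24 85; 0.36 0.03 -0.04 0 0 -0.24 85; 0.36 0.03 -0.04 -0.03 0 -0.24 85; 0.36 0.03 -0.04 -0.03 0 -0.24 85; 0 0 0 0 0 0 85; 0 0 0 0 0 0 85; 0 0 0 0 0 0 85; 0 0 0 0 0 0 85; 0 0 0 0 0 0 85'
python3 - <<'E'
from h import *
st();snap("wrist","w1");snap("top","t1")
E
```

```text
clock: 2.15
position: [0.4866, -0.295, 0.3393]
ee_rot: [0.767, 0.642, 0.002, -0.001]
ft_force: [0.6, -1.1, 0.1]
grip_width: 0.998
t 2.15 pos [ 0.4866 -0.295   0.3393] yaw 79.83 z [ 0.001   0.0041 -1.    ] Ftool [-1.03  0.76 -0.08] Mw [-0.032  0.048 -0.008] grip 85.2
```

View pics/w1.png

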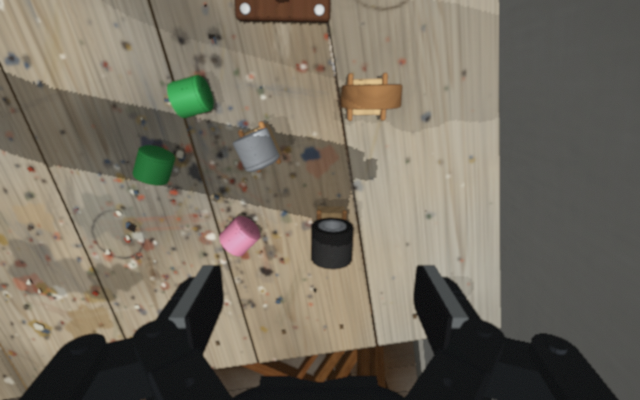

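```bash
cat >> h.py <<'E'
def reg(W,u0,v0,u1,v1,zmin,name=""):
    S=W[v0:v1,u0:u1].reshape(-1,3);S=S[S[:,2]>zmin]
    r=cv2.minAreaRect((S[:,:2]*1000).astype(np.float32))
    print(name,len(S),'zmax',np.round(np.nanpercentile(S[:,2],98),4),'ctr',np.round(r[0],1),'size',np.round(r[1],1),'ang',round(r[2],1))
    return S
E
python3 - <<'E'
from h import *
z=np.load("pics/w1.npz");W=cloud("wrist",z["d"],z["pos"],z["rot"])
for zz in (.045,.055,.065):
    reg(W,305,205,362,275,zz,'sleeve')
for zz in (.05,.06,.07):
    reg(W,335,65,410,125,zz,'wheel')
for zz in (.045,.05,.055):
    reg(W,228,118,285,175,zz,'cap')
z=np.load("pics/w1.npz")["p"]
cv2.imwrite("pics/c2.png",cv2.resize(z[110:280,210:380,::-1],None,fx=3.5,fy=3.5,interpolation=cv2.INTER_CUBIC))
E
```

```text
sleeve 1840 zmax 0.0786 ctr [ 487.4 -387.1] size [44.9 48.9] ang 79.6
sleeve 1710 zmax 0.0786 ctr [ 487.4 -387.1] size [44.9 48.9] ang 79.5
sleeve 1482 zmax 0.0787 ctr [ 487.3 -387.1] size [44.9 43.8] ang 79.6
wheel 1498 zmax 0.0881 ctr [ 551.3 -233.4] size [21.8 58.5] ang 80.8
wheel 1471 zmax 0.0881 ctr [ 551.6 -233.5] size [21.8 57.9] ang 80.9
wheel 1358 zmax 0.0881 ctr [ 551.8 -233.6] size [21.6 53.5] ang 80.5
cap 1298 zmax 0.0697 ctr [ 426.  -267.4] size [39.2 36. ] ang 12.5
cap 1282 zmax 0.0697 ctr [ 426.  -267.4] size [39.2 36. ] ang 12.5
cap 1218 zmax 0.0697 ctr [ 425.7 -267.5] size [37.8 36. ] ang 12.5
```

View pics/c2.png

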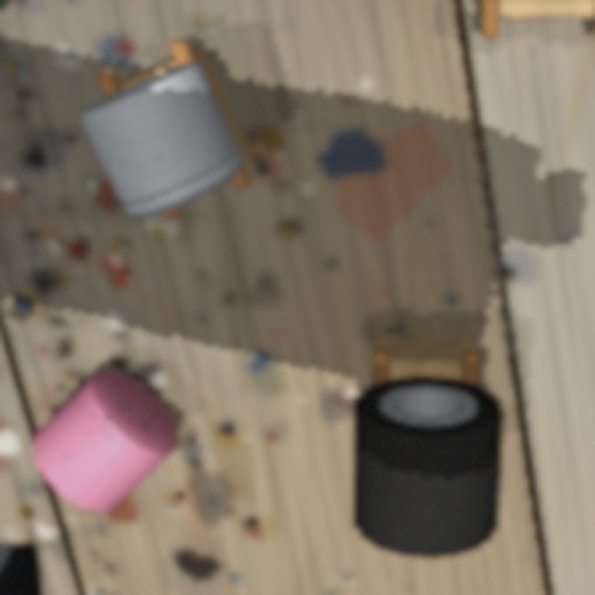

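```bash
python3 - <<'E'
from h import *
z=np.load("pics/w1.npz");W=cloud("wrist",z["d"],z["pos"],z["rot"])
reg(W,215,210,265,258,.03,'pink');reg(W,160,70,215,120,.03,'green')
T=cloud("top",np.load("pics/t1.npz")["d"]);print(T[112,[270,290,310,318,322]])
plan([.4873,-.387,.339],79.5,3)
E
```

```text
pink 745 zmax 0.04 ctr [ 373.8 -374.1] size [36.3 33.7] ang 35.1
green 1110 zmax 0.0401 ctr [ 362.4 -201.8] size [36.  34.5] ang 4.8
[[ 0.61211271  0.05105502  0.40103159]
 [ 0.62714291  0.0154765   0.36042758]
 [ 0.64279446 -0.02423751  0.31831912]
 [ 0.64592746 -0.0411408   0.31060728]
 [ 0.65075566 -0.0499973   0.29733117]]
n 3 shift [-0.754  0.142  0.   ] turn [ 0.001 -0.01   0.014]
```

```bash
python3 -m crank '-0.75 0.14 0 0 0 0 85; -0.75 0.14 0 0 0 0 85; -0.75 0.14 0 0 0 0 85; 0 0 0.85 0 0 0 85; 0 0 0.85 0 0 0 85; 0 0 0.85 0 0 0 85; 0 0 0.85 0 0 0 85; 0 0 0 0 0 0 85; 0 0 0 0 0 0 85; 0 0 0 0 0 0 85'
python3 - <<'E'
from h import *
st();p,d,W,o=snap("wrist","w2")
for zz in (.05,.06): reg(W,200,200,440,400,zz,'sleeve')
plan([.4873,-.387,.104],79.5,3)
E
```

```text
clock: 3.25
position: [0.488, -0.3921, 0.2016]
ee_rot: [0.768, 0.641, 0.002, 0.001]
ft_force: [1.4, 0.1, -0.2]
grip_width: 0.995
t 3.25 pos [ 0.488  -0.3921  0.2016] yaw 79.7 z [ 0.0045  0.001  -1.    ] Ftool [0.38 1.33 0.21] Mw [-0.003 -0.019  0.03 ] grip 84.9
sleeve 11712 zmax 0.2134 ctr [ 488.9 -391.7] size [38.  98.7] ang 80.0
sleeve 11649 zmax 0.2134 ctr [ 488.9 -391.7] size [38.  98.7] ang 80.0
n 3 shift [ 0.041 -0.02   0.819] turn [ 0.013 -0.003  0.008]
```

View pics/w2.png

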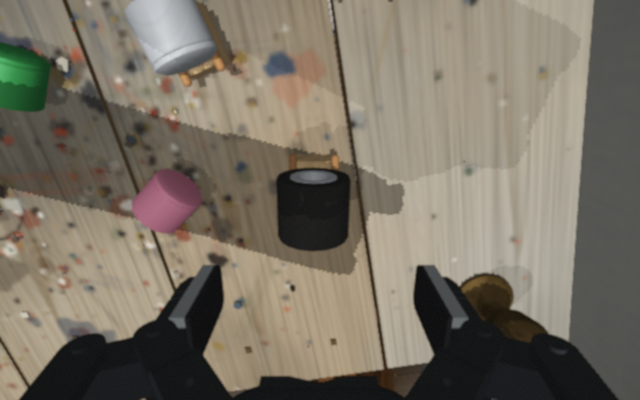

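```bash
python3 - <<'E'
from h import *
z=np.load("pics/w2.npz");W=cloud("wrist",z["d"],z["pos"],z["rot"])
reg(W,265,160,360,255,.05,'sleeve')
B=reg(W,450,265,560,350,.02,'bottle');print(B.min(0),B.max(0))
E
```

```text
sleeve 5124 zmax 0.0787 ctr [ 486.7 -387.5] size [44.5 49.5] ang 78.5
bottle 4279 zmax 0.1942 ctr [ 583.6 -451.7] size [ 31.2 170.6] ang 32.5
[ 0.52821841 -0.52885564  0.0200082 ] [ 0.64261409 -0.38527011  0.19612679]
```

```bash
python3 -m crank '0.04 -0.03 0.82 0 0 0.03 85; 0.04 -0.03 0.82 0 0 0.03 85; 0.04 -0.02 0.78 0 0 0.03 85; 0 0 0 0 0 0 85; 0 0 0 0 0 0 40; 0 0 0 0 0 0 40; 0 0 0 0 0 0 40; 0 0 0 0 0 0 40; 0 0 0 0 0 0 40; 0 0 0 0 0 0 40' 60
python3 - <<'E'
from h import *
st();p,d,W,o=snap("wrist","w3")
E
```

```text
clock: 4.3
position: [0.4886, -0.3929, 0.123]
ee_rot: [0.773, 0.634, 0.0, 0.009]
ft_force: [0.1, -0.1, -3.1]
grip_width: 0.562
t 4.3 pos [ 0.4886 -0.3929  0.123 ] yaw 78.75 z [ 0.0126 -0.014  -0.9998] Ftool [-0.05  0.11  3.09] Mw [0.04  0.013 0.014] grip 48.0
```

View pics/w3.png

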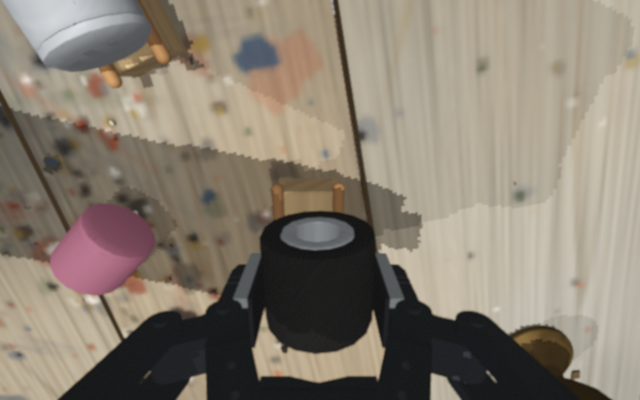

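```bash
python3 -m crank '0 0 0 0 0 0 75; 0 0 0 0 0 0 75; 0.07 0 0.25 0 0 0 75; 0.07 0 0.25 0 0.1 0 75; 0 0 0.1 0 0 0 75; 0 0 0 0 0 0 40; 0 0 0 0 0 0 40; 0 0 0 0 0 0 40; 0 0 0 0 0 0 40; 0 0 0 0 0 0 40' 60
python3 - <<'E'
from h import *
st();p,d,W,o=snap("wrist","w4")
E
```

```text
clock: 5.35
position: [0.4858, -0.3867, 0.0969]
ee_rot: [0.773, 0.634, 0.003, -0.001]
ft_force: [-0.8, 0.0, -0.4]
grip_width: 0.571
t 5.35 pos [ 0.4858 -0.3867  0.0969] yaw 78.68 z [ 0.0041  0.0047 -1.    ] Ftool [-0.13 -0.76  0.42] Mw [-0.005  0.024 -0.002] grip 48.7
```

View pics/w4.png

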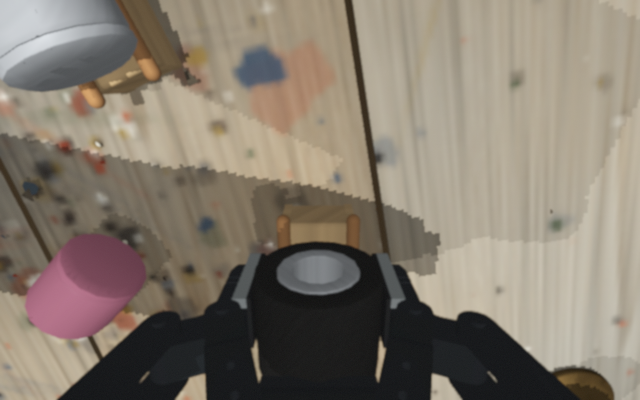

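```bash
python3 -m crank '0 0 -0.3 0 0 0 40; 0 0 -0.6 0 0 0 40; 0 0 -0.9 0 0 0 40; 0 0 -0.9 0 0 0 40; 0.8 0 0 0 0 0 40; 0.8 0 0 0 0 0 40; 0.8 0 0 0 0 0 40; 0.6 0 0 0 0 0 40; 0 0 0 0 0 0 40; 0 0 0 0 0 0 40' 60
python3 - <<'E'
from h import *
st();p,d,W,o=snap("wrist","w5");snap("top","t5")
E
```

```text
clock: 6.4
position: [0.5091, -0.2658, 0.2156]
ee_rot: [0.774, 0.633, 0.003, 0.0]
ft_force: [0.4, -0.1, -1.2]
grip_width: 0.574
t 6.4 pos [ 0.5091 -0.2658  0.2156] yaw 78.62 z [ 0.0053  0.0038 -1.    ] Ftool [0.02 0.45 1.2 ] Mw [-0.099 -0.01  -0.01 ] grip 49.0
```

View pics/w5.png

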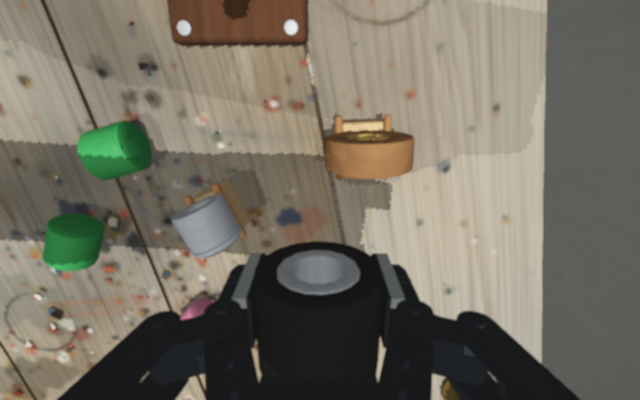

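```bash
python3 - <<'E'
from h import *
plan([.466,-.215,.2156],78.6,3)
E
```

```text
n 3 shift [ 0.348 -0.436 -0.002] turn [ 0.011 -0.012 -0.002]
```

```bash
python3 -m crank '0.36 -0.44 0 0 0 0 40; 0.36 -0.44 0 0 0 0 40; 0.36 -0.44 0 0 0 0 40; 0 0 0 0 0 0 40; 0 0 0 0 0 0 40; 0 0 0 0 0 0 40; 0 0 0 0 0 0 40; 0 0 0 0 0 0 40; 0 0 0 0 0 0 40; 0 0 0 0 0 0 40' 80
python3 - <<'E'
from h import *
st();p,d,W,o=snap("wrist","w6")
E
```

```text
clock: 7.5
position: [0.464, -0.2204, 0.2151]
ee_rot: [0.778, 0.628, 0.003, 0.0]
ft_force: [0.5, -0.2, -1.8]
grip_width: 0.57
t 7.5 pos [ 0.464  -0.2204  0.2151] yaw 77.87 z [ 0.0054  0.0037 -1.    ] Ftool [-0.15  0.5   1.8 ] Mw [ 0.061  0.049 -0.011] grip 48.7
```

View pics/w6.png

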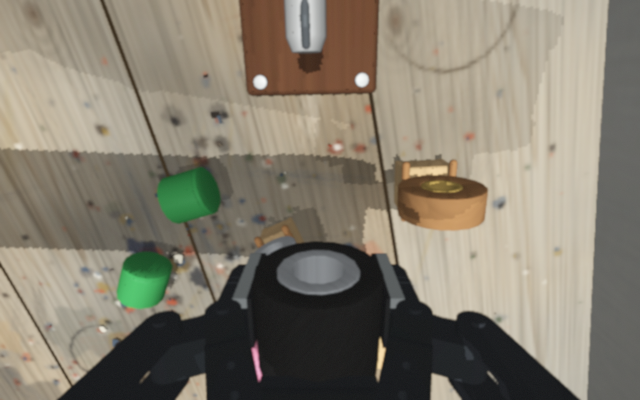

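```bash
python3 -m crank '0.5 0.1 0 0 0 -0.1 40; 0.5 0.1 0 0 0 0 40; 0 0 0 0 0 0 40; 0 0 0 0 0 0 40; 0 0 0 0 0 0 40; 0 0 0 0 0 0 40; 0 0 0 0 0 0 40; 0 0 0 0 0 0 40; 0 0 0 0 0 0 40; 0 0 0 0 0 0 40' 80
python3 - <<'E'
from h import *
st();p,d,W,o=snap("wrist","w7")
m=(W[...,2]>.112)&(W[...,2]<.145);m[140:]=False;m[:,:230]=False;m[:,400:]=False
S=W[m];print(len(S))
v,u=np.where(m);print(u.min(),u.max(),v.min(),v.max())
E
```

```text
clock: 8.55
position: [0.4803, -0.1821, 0.2152]
ee_rot: [0.774, 0.633, 0.003, 0.0]
ft_force: [-0.0, 0.4, -1.4]
grip_width: 0.569
t 8.55 pos [ 0.4803 -0.1821  0.2152] yaw 78.62 z [ 0.0051  0.0035 -1.    ] Ftool [ 0.36 -0.08  1.39] Mw [-0.015 -0.014  0.003] grip 48.6
5465
267 311 0 139
```

View pics/w7.png

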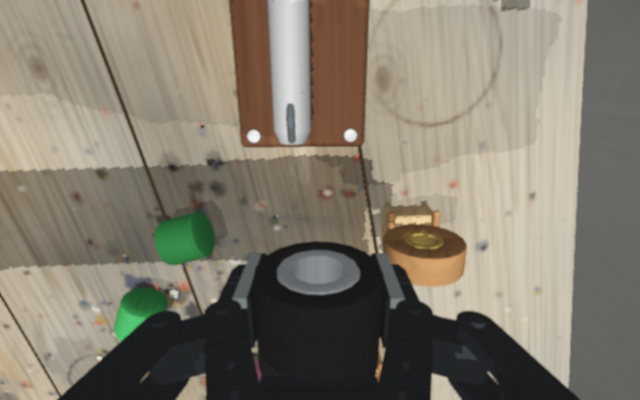

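```bash
cat >> h.py <<'E'
def rodfit(tag,vmax=150,ulo=220,uhi=420):
    z=np.load(f"pics/{tag}.npz");W=cloud("wrist",z["d"],z["pos"],z["rot"])
    Rm=R.from_quat(z["rot"]).as_matrix();L=(W-z["pos"])@Rm  # tool coords
    m=(W[...,2]>.112)&(W[...,2]<.145);m[vmax:]=False;m[:,:ulo]=False;m[:,uhi:]=False
    out=[];v,u=np.where(m)
    S=L[m];Wm=W[m]
    for x0 in np.arange(S[:,0].min(),S[:,0].max(),.005):
        k=(S[:,0]>=x0)&(S[:,0]<x0+.005)
        if k.sum()<30: continue
        a=S[k];q=np.percentile(a[:,1],[1,99]);out.append((x0+.0025,q.mean(),q[1]-q[0],np.percentile(a[:,2],5)))
    out=np.array(out);return out,S,L,W,z
E
python3 - <<'E'
from h import *
o,S,L,W,z=rodfit("w7")
print(np.round(o*1000,1));print("tip x",S[:,0].min(),np.percentile(S[:,0],.5))
g=o[np.abs(o[:,2]-.0175)<.002];c=np.polyfit(g[:,0],g[:,1],1);print("slope deg",np.degrees(np.arctan(c[0])),c)
# sleeve hole face
print([np.round(L[v,u]*1000,1) for v,u in ((255,318),(285,318),(270,281),(270,356),(250,318),(262,270),(262,370))])
print(np.round(W[270,281],4),np.round(W[270,356],4))
E
```

```text
[[ 59.5 -11.8  15.1  86.5]
 [ 64.5 -11.9  17.2  84.5]
 [ 69.5 -11.7  17.   83.9]
 [ 74.5 -11.9  17.5  85.7]
 [ 79.5 -11.8  17.3  86.5]
 [ 84.5 -11.9  17.4  86.6]
 [ 89.5 -11.9  17.7  86.4]
 [ 94.5 -12.   17.   86.5]
 [ 99.5 -12.2  17.4  86.5]
 [104.5 -12.2  17.5  86.7]
 [109.5 -12.3  17.8  86.7]
 [114.5 -12.3  17.9  86.8]]
tip x 0.056964073525638696 0.057616104396013876
slope deg -0.6068046816863402 [-0.01059114 -0.01105687]
[array([17.6,  0.5, 54.1]), array([17.3,  0.5, 33. ]), array([ 17.5, -13.5,  42.6]), array([17.7, 14.9, 42.3]), array([17. ,  0.6, 59.5]), array([ 17.2, -18.6,  49.1]), array([17.8, 21.1, 48. ])]
[ 0.4708 -0.1622  0.1726] [ 0.4987 -0.1676  0.1731]
```

```bash
python3 -m crank '0 -0.1 0.43 0 0 -0.07 40; 0 -0.1 0.43 0 0 0 40; 0 -0.1 0.43 0 0 0 40; 0 0 0 0 0 0 40; 0 0 0 0 0 0 40; 0 0 0 0 0 0 40; 0 0 0 0 0 0 40; 0 0 0 0 0 0 40; 0 0 0 0 0 0 40; 0 0 0 0 0 0 40' 80
python3 - <<'E'
from h import *
st();snap("wrist","w8")
o,S,L,W,z=rodfit("w8",225)
print(np.round(o*1000,1));print("tip x",S[:,0].min(),np.percentile(S[:,0],.5))
g=o[np.abs(o[:,2]-.0175)<.002];c=np.polyfit(g[:,0],g[:,1],1);print("slope deg",np.degrees(np.arctan(c[0])),c)
E
```

```text
clock: 9.6
position: [0.4711, -0.1806, 0.1662]
ee_rot: [0.771, 0.637, 0.005, 0.003]
ft_force: [0.6, -0.3, -0.7]
grip_width: 0.563
t 9.6 pos [ 0.4711 -0.1806  0.1662] yaw 79.18 z [ 1.130e-02  9.000e-04 -9.999e-01] Ftool [-0.22  0.66  0.69] Mw [-0.022  0.043 -0.007] grip 48.0
[[ 59.9  -2.   14.6  37.4]
 [ 64.9  -2.   17.4  35.3]
 [ 69.9  -2.   17.3  34.9]
 [ 74.9  -1.9  17.7  36.6]
 [ 79.9  -1.9  17.4  37.3]
 [ 84.9  -2.1  17.4  37.5]
 [ 89.9  -2.   17.3  37.5]
 [ 94.9  -2.   17.6  37.4]
 [ 99.9  -2.   17.3  37.4]
 [104.9  -2.1  17.4  37.5]]
tip x 0.0573854189221776 0.058084003816172326
slope deg -0.04096322420442285 [-0.00071494 -0.00193233]
```

View pics/w8.png

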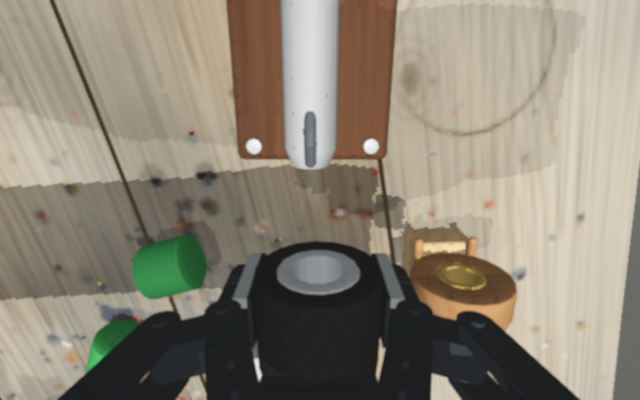

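```bash
python3 -m crank '0 -0.03 0.03 0.04 0 0 40; 0 -0.03 0.03 0.04 0 0 40; 0.2 -0.01 0.01 0 0 0 40; 0.3 0 0 0 0 0 40; 0.2 0 0 0 0 0 40; 0 0 0 0 0 0 40; 0 0 0 0 0 0 40; 0 0 0 0 0 0 40; 0 0 0 0 0 0 40; 0 0 0 0 0 0 40' 80
python3 - <<'E'
from h import *
st();snap("wrist","w9")
o,S,L,W,z=rodfit("w9",240)
print(np.round(o*1000,1));print("tip x",S[:,0].min(),np.percentile(S[:,0],.5))
E
```

```text
clock: 10.65
position: [0.474, -0.1493, 0.1632]
ee_rot: [0.77, 0.638, 0.001, -0.002]
ft_force: [-0.4, 0.3, -1.8]
grip_width: 0.565
t 10.65 pos [ 0.474  -0.1493  0.1632] yaw 79.25 z [-8.0e-04  3.3e-03 -1.0e+00] Ftool [ 0.24 -0.5   1.8 ] Mw [-0.015 -0.053 -0.009] grip 48.2
[[ 34.7   1.6  17.5  32.3]
 [ 39.7   1.8  17.6  32.1]
 [ 44.7   1.8  17.3  33.9]
 [ 49.7   1.6  17.5  34.5]
 [ 54.7   1.7  17.5  34.4]
 [ 59.7   1.7  17.3  34.5]
 [ 64.7   1.9  17.4  34.4]
 [ 69.7   1.7  17.4  34.4]
 [ 74.7   1.8  17.6  34.6]
 [ 79.7   1.8  17.2  34.5]
 [ 84.7   1.8  17.6  34.5]
 [ 89.7   1.8  17.4  34.5]
 [ 94.7   1.9  17.3  34.4]
 [ 99.7   1.7  17.4  34.4]
 [104.7   1.9  17.4  34.5]]
tip x 0.032246219866722145 0.03385363168919319
```

View pics/w9.png

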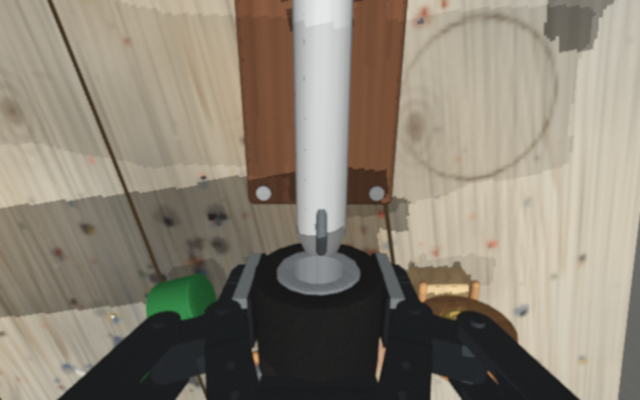

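```bash
python3 -m crank '0 0.03 -0.005 0 0 0 40; 0.1 0 0 0 0 0 40; 0.1 0 0 0 0 0 40; 0.08 0 0 0 0 0 40; 0.06 0 0 0 0 0 40; 0.06 0 0 0 0 0 40; 0.06 0 0 0 0 0 40; 0.06 0 0 0 0 0 40; 0.06 0 0 0 0 0 40; 0.06 0 0 0 0 0 40' 80
python3 - <<'E'
from h import *
st();snap("wrist","w10")
o,S,L,W,z=rodfit("w10",240)
print(np.round(o*1000,1))
E
```

```text
clock: 11.7
position: [0.4805, -0.1241, 0.1645]
ee_rot: [0.771, 0.637, 0.0, -0.001]
ft_force: [0.2, -0.7, 0.4]
grip_width: 0.569
t 11.7 pos [ 0.4805 -0.1241  0.1645] yaw 79.11 z [ 0.      0.0013 -1.    ] Ftool [-0.61  0.37 -0.43] Mw [ 0.987  0.395 -0.029] grip 48.6
[[ 3.20e+01 -1.00e-01  1.78e+01  3.60e+01]
 [ 3.70e+01 -2.00e-01  1.75e+01  3.57e+01]
 [ 4.20e+01 -1.00e-01  1.72e+01  3.57e+01]
 [ 4.70e+01  0.00e+00  1.74e+01  3.56e+01]
 [ 5.20e+01 -2.00e-01  1.75e+01  3.56e+01]
 [ 5.70e+01 -2.00e-01  1.72e+01  3.55e+01]
 [ 6.20e+01 -1.00e-01  1.77e+01  3.56e+01]
 [ 6.70e+01 -1.00e-01  1.74e+01  3.56e+01]
 [ 7.20e+01 -2.00e-01  1.72e+01  3.56e+01]
 [ 7.70e+01 -1.00e-01  1.76e+01  3.56e+01]
 [ 8.20e+01 -1.00e-01  1.73e+01  3.56e+01]
 [ 8.70e+01 -1.00e-01  1.76e+01  3.55e+01]
 [ 9.20e+01 -4.00e-01  3.37e+01  2.67e+01]
 [ 9.70e+01 -2.00e-01  3.62e+01  2.33e+01]
 [ 1.02e+02 -3.00e-01  3.61e+01  2.36e+01]
 [ 1.07e+02 -1.00e-01  4.39e+01  2.75e+01]]
```

View pics/w10.png

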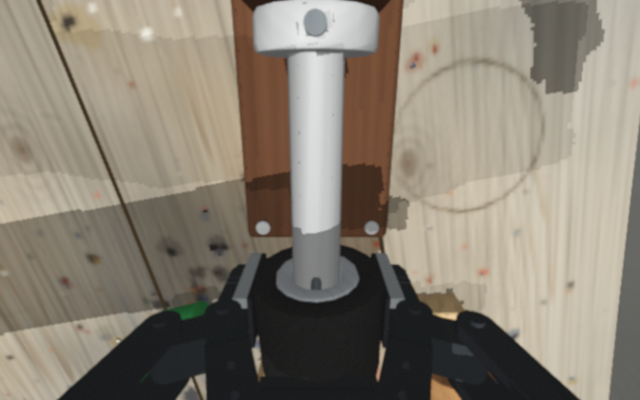

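```bash
python3 -m crank '0 -0.01 0.01 0 0 0 40; 0.06 0 0 0 0 0 40; 0.06 0 0 0 0 0 40; 0.06 0 0 0 0 0 40; 0.06 0 0 0 0 0 40; 0.06 0 0 0 0 0 40; 0.06 0 0 0 0 0 40; 0.06 0 0 0 0 0 40; 0.06 0 0 0 0 0 40; 0.06 0 0 0 0 0 40' 80
python3 - <<'E'
from h import *
st();snap("wrist","w11")
st()
o,S,L,W,z=rodfit("w11",240)
print(np.round(o*1000,1))
print([np.round(L[v,u]*1000,1) for v,u in ((258,295),(258,340),(262,270),(262,370))])
E
```

```text
clock: 12.75
position: [0.4848, -0.0993, 0.1645]
ee_rot: [0.77, 0.638, 0.001, -0.001]
ft_force: [-2.4, -0.7, 3.9]
grip_width: 0.567
t 12.75 pos [ 0.4848 -0.0993  0.1645] yaw 79.22 z [ 2.0e-04  2.2e-03 -1.0e+00] Ftool [-1.15 -2.25 -3.86] Mw [ 1.514  0.665 -0.022] grip 48.4
t 12.8 pos [ 0.485  -0.0987  0.1645] yaw 79.25 z [ 5.0e-04  2.5e-03 -1.0e+00] Ftool [ 2.3  -1.29 -4.07] Mw [ 1.459  0.485 -0.112] grip 48.1
[[ 32.1   0.4  17.4  36. ]
 [ 37.1   0.6  17.5  35.7]
 [ 42.1   0.4  17.7  35.6]
 [ 47.1   0.3  17.3  35.8]
 [ 52.1   0.6  17.5  35.7]
 [ 57.1   0.4  17.6  35.7]
 [ 62.1   0.4  17.4  35.6]
 [ 67.1   0.7  33.6  26.4]
 [ 72.1   0.6  36.   23.4]
 [ 77.1   0.5  36.   23.9]
 [ 82.1   0.4  42.3  24.3]
 [ 87.1   0.5  47.3  22.1]
 [ 92.1   0.4  47.7  22. ]
 [ 97.1   0.3  47.9  22. ]
 [102.1   0.5  47.5  22. ]]
[array([22.2, -8.1, 43.5]), array([23.1,  8.7, 41.8]), array([ 15.8, -18.9,  51.5]), array([16.2, 21.6, 50.9])]
```

View pics/w11.png

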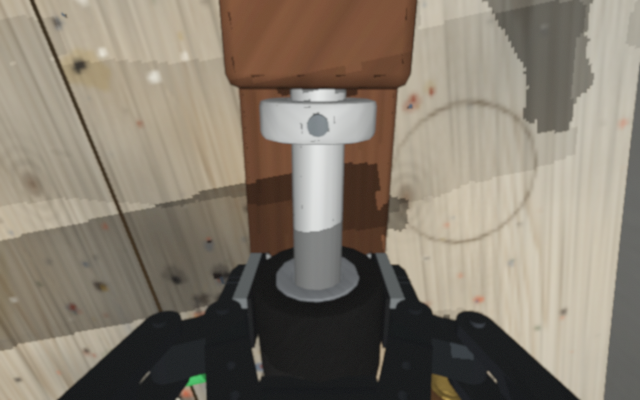

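```bash
python3 -m crank '0.06 0 -0.012 0 0 0 40; 0.08 0 0 0 0 0 40; 0.08 0 0 0 0 0 40; 0.08 0 0 0 0 0 40; 0.08 0 0 0 0 0 40; 0.08 0 0 0 0 0 40; 0.08 0 0 0 0 0 40; 0.08 0 0 0 0 0 40; 0.08 0 0 0 0 0 40; 0.08 0 0 0 0 0 40' 80
python3 - <<'E'
from h import *
st();snap("wrist","w12")
st()
o,S,L,W,z=rodfit("w12",240)
print(np.round(o*1000,1))
E
```

```text
clock: 13.8
position: [0.4908, -0.0665, 0.1639]
ee_rot: [0.771, 0.637, 0.001, -0.001]
ft_force: [-0.4, -0.4, -2.0]
grip_width: 0.565
t 13.8 pos [ 0.4908 -0.0665  0.1639] yaw 79.17 z [-5.0e-04  2.4e-03 -1.0e+00] Ftool [-0.52 -0.34  1.95] Mw [-0.017  0.031  0.012] grip 48.2
t 13.85 pos [ 0.4909 -0.0659  0.164 ] yaw 79.21 z [-3.0e-04  2.6e-03 -1.0e+00] Ftool [1.23 0.09 0.72] Mw [ 0.061 -0.051 -0.024] grip 48.2
[[37.4  0.9 36.6 26. ]
 [42.4  0.6 35.7 22.9]
 [47.4  0.7 32.1 26. ]
 [52.4  0.8 46.4 21.9]
 [57.4  0.8 47.5 21.5]
 [62.4  0.8 47.7 21.5]
 [67.4  0.8 47.6 21.5]
 [72.4  0.7 47.  21.7]
 [77.4  0.7 41.8 24.1]
 [82.4  0.6 25.1 30.8]]
```

View pics/w12.png

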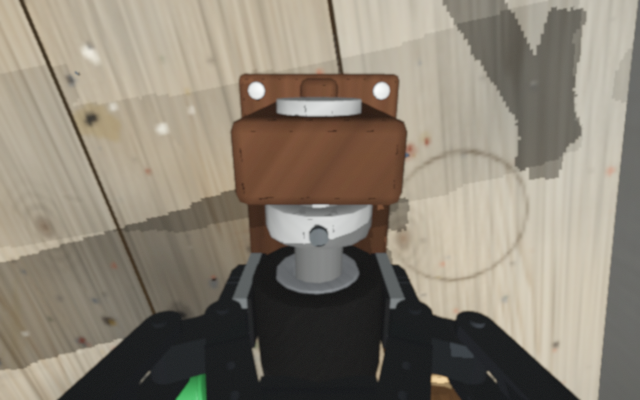

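```bash
python3 -m crank '0.05 0 0 0 0 0 40; 0.05 0 0 0 0 0 40; 0.05 0 0 0 0 0 40; 0.05 0 0 0 0 0 40; 0.04 0 0 0 0 0 40; 0.03 0 0 0 0 0 40; 0.03 0 0 0 0 0 40; 0.025 0 0 0 0 0 40; 0.025 0 0 0 0 0 40; 0.025 0 0 0 0 0 40' 80
python3 - <<'E'
from h import *
st();snap("wrist","w13")
st()
E
```

```text
clock: 14.85
position: [0.4939, -0.0501, 0.164]
ee_rot: [0.771, 0.637, 0.001, -0.001]
ft_force: [-1.3, -3.2, -2.5]
grip_width: 0.561
t 14.85 pos [ 0.4939 -0.0501  0.164 ] yaw 79.19 z [-4.0e-04  2.4e-03 -1.0e+00] Ftool [-3.37 -0.68  2.5 ] Mw [-0.789  0.164 -0.072] grip 47.9
t 14.9 pos [ 0.4939 -0.0502  0.164 ] yaw 79.19 z [-4.0e-04  2.2e-03 -1.0e+00] Ftool [-0.07 -0.51  1.82] Mw [-0.048  0.041  0.028] grip 48.2
```

View pics/w13.png

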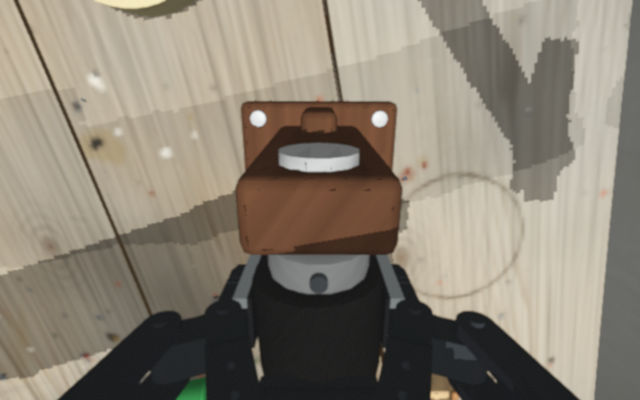

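```bash
python3 -m crank '0.02 0 0 0 0 0 40; 0.02 0 0 0 0 0 40; 0.02 0 0 0 0 0 40; 0.025 0 0 0 0 0 40; 0.025 0 0 0 0 0 40; 0.025 0 0 0 0 0 40; 0.025 0 0 0 0 0 40; 0.025 0 0 0 0 0 40; 0.025 0 0 0 0 0 40; 0.025 0 0 0 0 0 40' 80
python3 - <<'E'
from h import *
st()
E
```

```text
clock: 15.9
position: [0.494, -0.0495, 0.1641]
ee_rot: [0.774, 0.633, -0.004, 0.002]
ft_force: [-2.0, -4.4, -0.3]
grip_width: 0.567
t 15.9 pos [ 0.494  -0.0495  0.1641] yaw 78.6 z [-0.0049 -0.0079 -1.    ] Ftool [-4.75 -1.1   0.33] Mw [-1.037  0.411 -0.118] grip 48.5
```

```bash
python3 -m crank '0.03 0 0 0 0 0 40; 0.04 0 0 0 0.01 0 40; 0.045 0 0 0 0.01 0 40; 0.05 0 0 0 0.01 0 40; 0.05 0 0 0 0.01 0 40; 0.05 0 0 0 0.01 0 40; 0.05 0 0 0 0.01 0 40; 0.05 0 0 0 0.01 0 40; 0.05 0 0 0 0.01 0 40; 0.05 0 0 0 0.01 0 40' 80
python3 - <<'E'
from h import *
st()
E
```

```text
clock: 16.9
position: [0.494, -0.0489, 0.1641]
ee_rot: [0.78, 0.626, -0.01, 0.003]
ft_force: [-4.4, -10.4, 1.8]
grip_width: 0.563
t 16.9 pos [ 0.494  -0.0489  0.1641] yaw 77.5 z [-0.0121 -0.0164 -0.9998] Ftool [-11.1   -2.08  -1.56] Mw [-1.655  0.662  0.055] grip 48.1
```

```bash
python3 -m crank '0 0 0 0 0 0 48; 0 0 0 0 0 0 75; 0 0 0 0 0 0 75; 0 0 0 0 0 0 75; 0 0 -0.4 0 0 0 75; 0 0 -0.8 0 0 0 75; 0 0 -0.8 0 0 0 75; 0 0 -0.4 0.1 0.1 -0.2 75; -0.3 0 0 0 0 0 80; -0.3 0 0 0 0 0 80' 80
python3 - <<'E'
from h import *
st();snap("wrist","w14")
plan([.5517,-.2335,.17],80.8,6)
E
```

```text
clock: 17.9
position: [0.4913, -0.0672, 0.2636]
ee_rot: [0.769, 0.64, -0.007, -0.008]
ft_force: [-0.1, -0.5, 0.2]
grip_width: 0.939
t 17.9 pos [ 0.4913 -0.0672  0.2636] yaw 79.52 z [-0.0212  0.004  -0.9998] Ftool [-0.55  0.   -0.22] Mw [ 0.026 -0.031  0.025] grip 80.2
n 6 shift [-0.628  0.373  0.384] turn [-0.026  0.    -0.03 ]
```

View pics/w14.png

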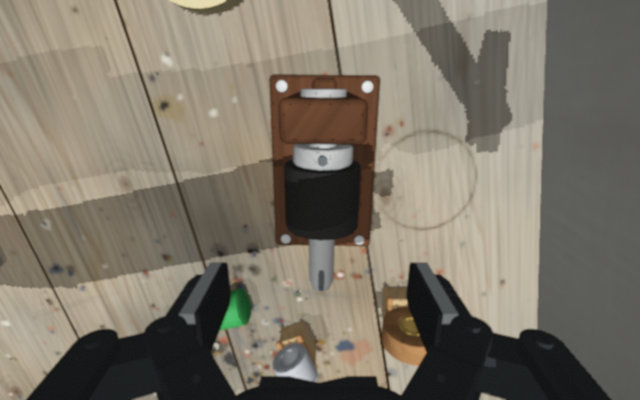

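```bash
python3 -m crank '-0.63 0.37 0.2 -0.03 0 -0.03 85; -0.63 0.37 0.38 -0.03 0 -0.03 85; -0.63 0.37 0.38 -0.03 0 -0.03 85; -0.63 0.37 0.38 -0.03 0 -0.03 85; -0.63 0.37 0.38 -0.03 0 -0.03 85; -0.63 0.37 0.38 -0.03 0 -0.03 85; 0 0 0.1 0 0 0 85; 0 0 0 0 0 0 85; 0 0 0 0 0 0 85; 0 0 0 0 0 0 85' 80
python3 - <<'E'
from h import *
st();p,d,W,o=snap("wrist","w15")
m=np.zeros(W.shape[:2],bool)
for zz in (.06,.07): reg(W,250,160,390,330,zz,'wheel')
plan([.5517,-.2335,.105],80.8,3)
E
```

```text
clock: 18.95
position: [0.5461, -0.2433, 0.1597]
ee_rot: [0.763, 0.646, -0.003, -0.003]
ft_force: [0.8, 0.2, -0.2]
grip_width: 0.995
t 18.95 pos [ 0.5461 -0.2433  0.1597] yaw 80.47 z [-8.7e-03  4.0e-04 -1.0e+00] Ftool [0.36 0.75 0.21] Mw [ 0.06   0.013 -0.004] grip 85.0
wheel 5861 zmax 0.0877 ctr [ 551.6 -233. ] size [22.7 58.1] ang 80.5
wheel 5077 zmax 0.0878 ctr [ 551.8 -233. ] size [22.7 54.1] ang 80.4
n 3 shift [0.088 0.035 0.457] turn [-0.02   0.003 -0.013]
```

View pics/w15.png

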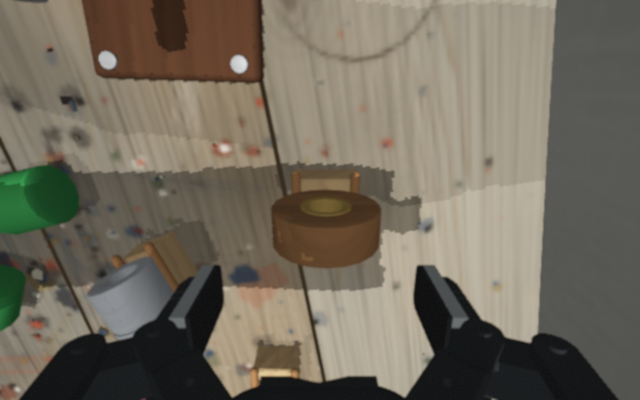

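```bash
python3 -m crank '0.09 0.04 0.46 -0.03 0 -0.01 85; 0.09 0.04 0.46 -0.02 0 0 85; 0.08 0.03 0.38 0 0 0 85; 0.03 0 0.1 0 0 0 85; 0 0 0 0 0 0 85; 0 0 0 0 0 0 85; 0 0 0 0 0 0 85; 0 0 0 0 0 0 85; 0 0 0 0 0 0 85; 0 0 0 0 0 0 85' 80
python3 - <<'E'
from h import *
st()
plan([.5517,-.233,.104],80.5,2)
E
```

```text
clock: 20.0
position: [0.5551, -0.2309, 0.1082]
ee_rot: [0.762, 0.648, 0.001, 0.004]
ft_force: [-0.1, -1.0, -1.0]
grip_width: 0.998
t 20.0 pos [ 0.5551 -0.2309  0.1082] yaw 80.74 z [ 0.0068 -0.0053 -1.    ] Ftool [-0.95  0.03  1.  ] Mw [0.036 0.012 0.013] grip 85.2
n 2 shift [-0.033 -0.037  0.052] turn [0.027 0.015 0.015]
```

```bash
python3 -m crank '-0.03 -0.04 0.05 0.03 0.015 0.01 85; -0.03 -0.035 0.05 0.02 0.01 0.01 85; 0 0 0 0 0 0 85; 0 0 0 0 0 0 50; 0 0 0 0 0 0 50; 0 0 0 0 0 0 50; 0 0 0 0 0 0 50; 0 0 0 0 0 0 50; 0 0 0 0 0 0 50; 0 0 0 0 0 0 50' 70
python3 - <<'E'
from h import *
st();snap("wrist","w16")
E
```

```text
clock: 21.0
position: [0.5515, -0.2334, 0.1045]
ee_rot: [0.763, 0.646, -0.0, 0.0]
ft_force: [-1.1, -0.0, 1.4]
grip_width: 0.682
t 21.0 pos [ 0.5515 -0.2334  0.1045] yaw 80.53 z [ 4.e-04 -9.e-04 -1.e+00] Ftool [-0.22 -1.08 -1.37] Mw [0.016 0.051 0.052] grip 58.3
```

View pics/w16.png

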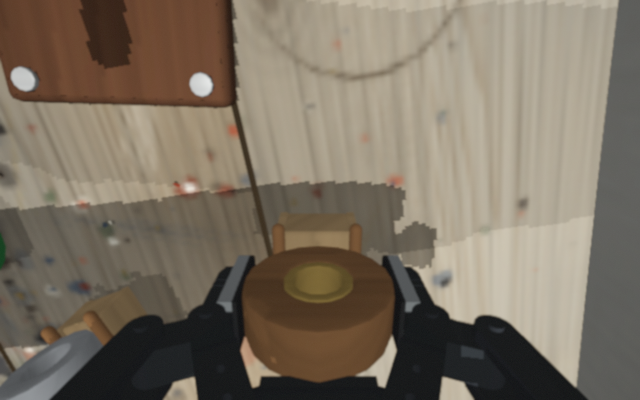

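```bash
python3 -m crank '0 0 -0.2 0 0 0 50; 0 0 -0.5 0 0 0 50; 0 0 -0.7 0 0 0 50; 0 0 -0.7 0 0 0 50; 0 0 -0.2 0 0 0 50; 0 0 0 0 0 0 50; 0 0 0 0 0 0 50; -0.0 -0.3 0 0 0 0 50; 0 -0.3 0 0 0 0 50; 0 -0.3 0 0 0 0 50' 80
python3 - <<'E'
from h import *
st()
plan([.472,-.165,.1666],79.3,5)
E
```

```text
clock: 22.05
position: [0.5134, -0.2257, 0.195]
ee_rot: [0.763, 0.647, -0.001, -0.004]
ft_force: [-0.2, -0.4, -1.4]
grip_width: 0.683
t 22.05 pos [ 0.5134 -0.2257  0.195 ] yaw 80.63 z [-0.0068  0.0043 -1.    ] Ftool [-0.4  -0.14  1.44] Mw [ 0.013 -0.019  0.011] grip 58.4
n 5 shift [ 0.263 -0.256  0.144] turn [-0.011 -0.004  0.033]
```

```bash
python3 -m crank '0.26 -0.26 0.14 -0.01 0 0.03 50; 0.26 -0.26 0.14 -0.01 0 0.03 50; 0.26 -0.26 0.14 -0.01 0 0.03 50; 0.26 -0.26 0.14 -0.01 0 0.03 50; 0.23 -0.2 0.12 -0.01 0 0.03 50; 0 0 0 0 0 0 50; 0 0 0 0 0 0 50; 0 0 0 0 0 0 50; 0 0 0 0 0 0 50; 0 0 0 0 0 0 50' 80
python3 - <<'E'
from h import *
st();snap("wrist","w17")
plan([.4741,-.155,.1666],79.3,2)
o,S,L,W,z=rodfit("w17",235)
print(np.round(o*1000,1))
print([np.round(L[v,u]*1000,1) for v,u in ((250,318),(283,270),(283,370),(268,318))])
E
```

```text
clock: 23.05
position: [0.4663, -0.166, 0.1581]
ee_rot: [0.77, 0.638, -0.002, -0.007]
ft_force: [0.6, 0.2, -0.5]
grip_width: 0.683
t 23.05 pos [ 0.4663 -0.166   0.1581] yaw 79.24 z [-0.013   0.0087 -0.9999] Ftool [0.28 0.53 0.46] Mw [ 0.015 -0.004 -0.003] grip 58.3
n 2 shift [ 0.153  0.07  -0.106] turn [-0.051 -0.022 -0.004]
[[ 46.5   6.3  14.1  29.4]
 [ 51.5   6.5  17.2  27.1]
 [ 56.5   6.6  17.4  26.9]
 [ 61.5   6.6  17.3  28.4]
 [ 66.5   6.6  17.2  29.5]
 [ 71.5   6.5  17.5  29.5]
 [ 76.5   6.5  17.6  29.5]
 [ 81.5   6.6  17.6  29.5]
 [ 86.5   6.6  17.4  29.5]
 [ 91.5   5.8  43.   15.7]
 [ 96.5   4.3  42.4  14.7]
 [101.5   3.9  42.2  14.7]
 [106.5 -15.5   5.2  25.5]]
[array([11.4,  0.6, 70.1]), array([ 11.1, -18.1,  43.6]), array([10.8, 20.9, 44.1]), array([ 9.7,  0.6, 57.1])]
```

View pics/w17.png

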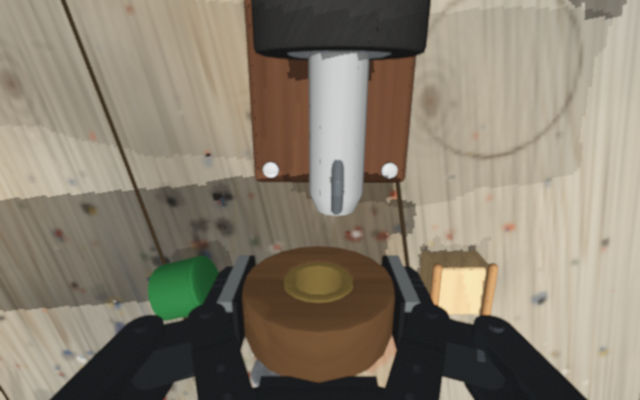

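```bash
python3 -m crank '0.1 0.07 -0.1 -0.05 -0.02 0 50; 0.15 0.06 -0.1 -0.05 -0.02 0 50; 0.08 0.01 -0.01 0 0 0 50; 0 0 0 0 0 0 50; 0 0 0 0 0 0 50; 0 0 0 0 0 0 50; 0 0 0 0 0 0 50; 0 0 0 0 0 0 50; 0 0 0 0 0 0 50; 0 0 0 0 0 0 50' 80
python3 - <<'E'
from h import *
st();snap("wrist","w18")
o,S,L,W,z=rodfit("w18",240)
print(np.round(o*1000,1))
E
```

```text
clock: 24.1
position: [0.4754, -0.1533, 0.1677]
ee_rot: [0.77, 0.638, 0.0, 0.001]
ft_force: [0.4, 0.3, -0.8]
grip_width: 0.68
t 24.1 pos [ 0.4754 -0.1533  0.1677] yaw 79.22 z [ 1.6e-03 -4.0e-04 -1.0e+00] Ftool [0.33 0.37 0.77] Mw [ 0.02   0.013 -0.03 ] grip 58.1
[[ 3.220e+01 -4.000e-01  1.350e+01  3.880e+01]
 [ 3.720e+01 -6.000e-01  1.710e+01  3.680e+01]
 [ 4.220e+01 -5.000e-01  1.770e+01  3.610e+01]
 [ 4.720e+01 -5.000e-01  1.740e+01  3.760e+01]
 [ 5.220e+01 -5.000e-01  1.720e+01  3.860e+01]
 [ 5.720e+01 -5.000e-01  1.770e+01  3.880e+01]
 [ 6.220e+01 -5.000e-01  1.740e+01  3.890e+01]
 [ 6.720e+01 -7.000e-01  1.760e+01  3.870e+01]
 [ 7.220e+01 -5.000e-01  1.760e+01  3.870e+01]
 [ 7.720e+01  1.000e-01  4.230e+01  2.480e+01]
 [ 8.220e+01 -4.000e-01  4.630e+01  2.380e+01]
 [ 8.720e+01 -3.000e-01  4.600e+01  2.370e+01]
 [ 9.220e+01 -4.000e-01  4.600e+01  2.370e+01]
 [ 9.720e+01 -3.000e-01  4.600e+01  2.370e+01]
 [ 1.022e+02 -3.000e-01  4.600e+01  2.380e+01]
 [ 1.072e+02 -8.000e-01  4.880e+01  2.970e+01]]
```

```bash
python3 -m crank '0 -0.025 0.025 0 0 0 50; 0.12 0 0.005 0 0 0 50; 0.12 0 0 0 0 0 50; 0.12 0 0 0 0 0 50; 0.06 0 0 0 0 0 50; 0.06 0 0 0 0 0 50; 0.06 0 0 0 0 0 50; 0.06 0 0 0 0 0 50; 0.06 0 0 0 0 0 50; 0.06 0 0 0 0 0 50' 80
python3 - <<'E'
from h import *
st();snap("wrist","w19");st()
o,S,L,W,z=rodfit("w19",240)
print(np.round(o*1000,1))
E
```

```text
clock: 25.15
position: [0.4802, -0.1243, 0.167]
ee_rot: [0.771, 0.637, -0.0, 0.002]
ft_force: [-1.0, -1.9, 3.8]
grip_width: 0.684
t 25.15 pos [ 0.4802 -0.1243  0.167 ] yaw 79.13 z [ 0.0022 -0.0032 -1.    ] Ftool [-2.03 -0.58 -3.75] Mw [-0.347  0.124 -0.014] grip 58.4
t 25.2 pos [ 0.4805 -0.1235  0.1672] yaw 79.17 z [ 0.0027 -0.0027 -1.    ] Ftool [ 1.9  -0.59 -2.91] Mw [0.276 0.005 0.022] grip 58.2
[[ 3.040e+01  0.000e+00  1.790e+01  3.870e+01]
 [ 3.540e+01 -0.000e+00  1.750e+01  3.810e+01]
 [ 4.040e+01  0.000e+00  1.720e+01  3.810e+01]
 [ 4.540e+01  2.000e-01  1.270e+01  3.800e+01]
 [ 5.040e+01  4.000e-01  4.470e+01  2.320e+01]
 [ 5.540e+01  3.000e-01  4.600e+01  2.310e+01]
 [ 6.040e+01  2.000e-01  4.610e+01  2.310e+01]
 [ 6.540e+01  2.000e-01  4.600e+01  2.310e+01]
 [ 7.040e+01  2.000e-01  4.590e+01  2.300e+01]
 [ 7.540e+01  3.000e-01  4.620e+01  2.300e+01]
 [ 8.040e+01  2.000e-01  4.610e+01  2.290e+01]
 [ 8.540e+01  2.000e-01  4.630e+01  2.300e+01]
 [ 9.040e+01  3.000e-01  4.570e+01  2.300e+01]
 [ 9.540e+01 -1.000e-01  3.610e+01  2.650e+01]
 [ 1.004e+02 -1.000e-01  3.620e+01  2.540e+01]
 [ 1.054e+02 -1.000e-01  3.550e+01  2.810e+01]
 [ 1.104e+02  2.000e-01  4.430e+01  4.870e+01]]
```

View pics/w19.png

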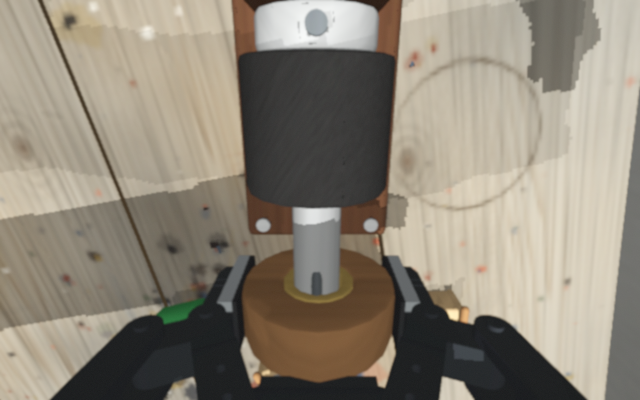

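```bash
python3 -m crank '0.06 0 0 0 0 0 50; 0.07 0 0 0 0 0 50; 0.07 0 0 0 0 0 50; 0.07 0 0 0 0 0 50; 0.07 0 0 0 0 0 50; 0.07 0 0 0 0 0 50; 0.07 0 0 0 0 0 50; 0.07 0 0 0 0 0 50; 0.06 0 0 0 0 0 50; 0.03 0 0 0 0 0 50' 80
python3 - <<'E'
from h import *
st();snap("wrist","w20");st()
o,S,L,W,z=rodfit("w20",240)
print(np.round(o*1000,1))
E
```

```text
clock: 26.2
position: [0.4854, -0.0964, 0.1669]
ee_rot: [0.771, 0.637, -0.0, 0.002]
ft_force: [-0.5, -0.8, -0.5]
grip_width: 0.679
t 26.2 pos [ 0.4854 -0.0964  0.1669] yaw 79.15 z [ 0.0019 -0.0029 -1.    ] Ftool [-0.9  -0.34  0.47] Mw [ 0.021  0.018 -0.   ] grip 58.0
t 26.25 pos [ 0.4854 -0.0962  0.1669] yaw 79.16 z [ 0.0019 -0.0028 -1.    ] Ftool [0.81 0.58 1.22] Mw [ 0.015 -0.065  0.003] grip 58.5
[[ 33.    0.   48.8  33.7]
 [ 38.    0.2  47.6  23.8]
 [ 43.    0.6  45.9  23.1]
 [ 48.    0.5  46.3  23.1]
 [ 53.    0.6  46.   23. ]
 [ 58.    0.6  46.   23. ]
 [ 63.    0.4  46.1  23.2]
 [ 68.    0.4  35.8  25.9]
 [ 73.    0.4  36.1  25.4]
 [ 78.    0.4  34.   28.8]
 [ 83.    0.2  46.8  24.4]
 [ 88.    0.2  47.8  24. ]
 [ 93.    0.2  47.8  24. ]
 [ 98.    0.2  47.6  23.9]
 [103.    0.3  47.   24.1]]
```

View pics/w20.png

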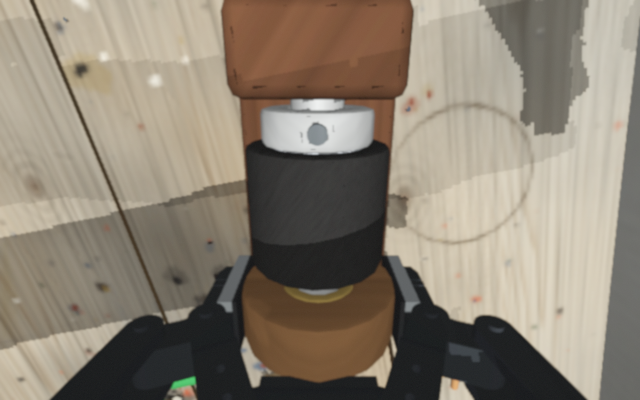

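```bash
python3 -m crank '0.03 0 0 0 0 0 50; 0.03 0 0 0 0 0 50; 0.03 0 0 0 0 0 50; 0.03 0 0 0 0 0 50; 0.03 0 0 0 0 0 50; 0.025 0 0 0 0 0 50; 0.025 0 0 0 0 0 50; 0.025 0 0 0 0 0 50; 0.025 0 0 0 0 0 50; 0.025 0 0 0 0 0 50' 80
python3 - <<'E'
from h import *
st()
E
```

```text
clock: 27.25
position: [0.4869, -0.0862, 0.1663]
ee_rot: [0.771, 0.637, -0.001, 0.002]
ft_force: [-1.5, -4.2, 0.5]
grip_width: 0.681
t 27.25 pos [ 0.4869 -0.0862  0.1663] yaw 79.08 z [ 2.0e-04 -4.5e-03 -1.0e+00] Ftool [-4.45 -0.66 -0.51] Mw [-0.877  0.269  0.073] grip 58.2
```

```bash
python3 -m crank '0.03 0 0 0 0.005 0 50; 0.04 0 0 0 0.01 0 50; 0.045 0 0 0 0.01 0 50; 0.05 0 0 0 0.01 0 50; 0.05 0 0 0 0.01 0 50; 0.05 0 0 0 0.01 0 50; 0.05 0 0 0 0.01 0 50; 0.05 0 0 0 0.01 0 50; 0.05 0 0 0 0.01 0 50; 0.05 0 0 0 0.01 0 50' 80
python3 - <<'E'
from h import *
st();snap("wrist","w21")
E
```

```text
clock: 28.25
position: [0.4868, -0.086, 0.1664]
ee_rot: [0.776, 0.63, -0.006, 0.004]
ft_force: [-2.2, -7.7, 0.5]
grip_width: 0.684
t 28.25 pos [ 0.4868 -0.086   0.1664] yaw 78.12 z [-0.0045 -0.0132 -0.9999] Ftool [-7.98 -0.52 -0.43] Mw [-1.613  0.428  0.2  ] grip 58.4
```

View pics/w21.png

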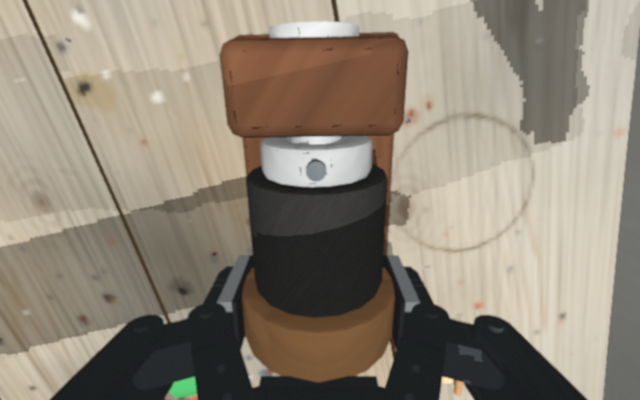

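```bash
python3 -m crank '0.05 0 0 0 0.01 0 50; 0.06 0 0 0 0.01 0 50; 0.06 0 0 0 0.01 0 50; 0.06 0 0 0 0.01 0 50; 0.06 0 0 0 0.01 0 50; 0 0 0 0 0 0 58; 0 0 0 0 0 0 80; 0 0 0 0 0 0 80; 0 0 0 0 0 0 80; 0 0 0 0 0 0 80' 80
python3 - <<'E'
from h import *
st();plan([.478,-.13,.26],79,6)
E
```

```text
clock: 29.3
position: [0.4872, -0.0852, 0.1667]
ee_rot: [0.78, 0.626, -0.009, 0.005]
ft_force: [0.3, -0.4, 0.3]
grip_width: 0.937
t 29.3 pos [ 0.4872 -0.0852  0.1667] yaw 77.55 z [-0.007  -0.0192 -0.9998] Ftool [-0.32  0.36 -0.29] Mw [ 0.018  0.005 -0.03 ] grip 80.1
n 6 shift [-0.195  0.    -0.387] turn [-0.004  0.024 -0.03 ]
```

```bash
python3 -m crank '0 0 -0.3 0 0 0 80; 0 0 -0.7 0 0 0 80; 0 0 -0.7 0 0.05 0 80; 0 0 -0.6 0 0.08 -0.05 80; -0.5 0 -0.1 0 0 -0.4 80; -0.7 -0.1 0 0 0 -0.4 80; -0.7 -0.1 0 0 0 -0.4 80; -0.6 0 0 0 0 -0.4 80; 0 0 0 0 0 -0.4 80; 0 0 0 0 0 -0.4 80' 80
python3 - <<'E'
from h import *
st();plan([.426,-.2674,.18],102.5,5);p,d,W,o=snap("wrist","w22")
E
```

```text
clock: 30.3
position: [0.4686, -0.1825, 0.2762]
ee_rot: [0.655, 0.756, 0.001, 0.002]
ft_force: [-0.3, 0.2, 0.1]
grip_width: 0.935
t 30.3 pos [ 0.4686 -0.1825  0.2762] yaw 98.23 z [ 0.0042 -0.0016 -1.    ] Ftool [ 0.21 -0.27 -0.12] Mw [ 0.021 -0.003  0.018] grip 79.9
n 5 shift [-0.381 -0.284  0.481] turn [ 0.006  0.003 -0.107]
```

View pics/w22.png

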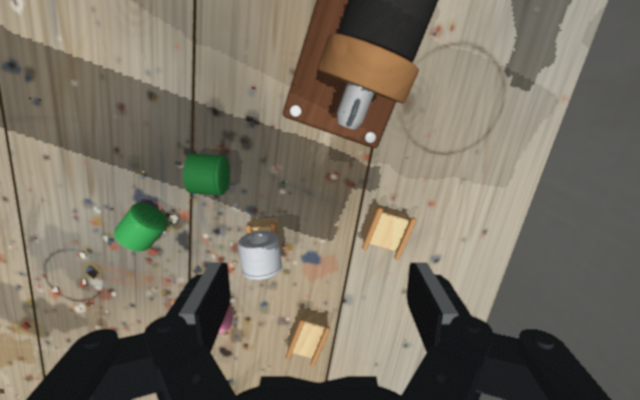

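```bash
python3 -m crank '-0.38 -0.28 0.48 0 0 -0.11 65; -0.38 -0.28 0.48 0 0 -0.11 65; -0.38 -0.28 0.48 0 0 -0.11 65; -0.38 -0.28 0.48 0 0 -0.11 65; -0.38 -0.26 0.45 0 0 -0.11 65; 0 0 0 0 0 0 65; 0 0 0 0 0 0 65; 0 0 0 0 0 0 65; 0 0 0 0 0 0 65; 0 0 0 0 0 0 65' 80
python3 - <<'E'
from h import *
st();p,d,W,o=snap("wrist","w23")
reg(W,250,160,390,320,.055,'cap')
plan([.426,-.2674,.098],102.5,3)
E
```

```text
clock: 31.35
position: [0.4319, -0.2663, 0.1874]
ee_rot: [0.623, 0.782, 0.003, 0.007]
ft_force: [-0.1, 0.1, -0.4]
grip_width: 0.76
t 31.35 pos [ 0.4319 -0.2663  0.1874] yaw 102.9 z [ 0.0147 -0.0051 -0.9999] Ftool [ 0.18 -0.11  0.4 ] Mw [ 0.032 -0.034  0.029] grip 64.9
cap 3193 zmax 0.0697 ctr [ 436.3 -264.7] size [60.3 36.7] ang 12.4
n 3 shift [ 0.006 -0.057  0.745] turn [0.032 0.02  0.017]
```

View pics/w23.png

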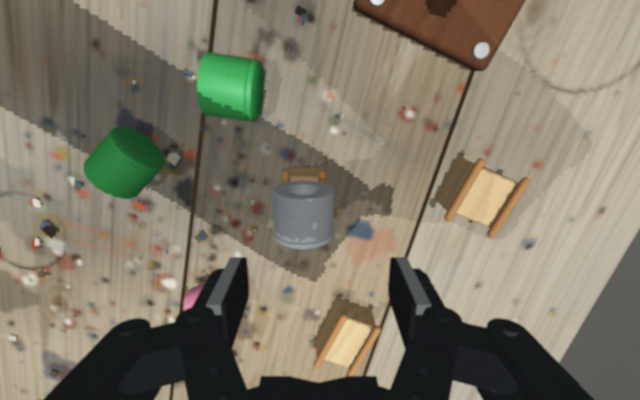

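```bash
python3 - <<'E'
from h import *
z=np.load("pics/w23.npz");W=cloud("wrist",z["d"],z["pos"],z["rot"])
reg(W,262,165,345,255,.05,'cap');reg(W,262,165,345,255,.045,'cap')
p=z["p"];cv2.imwrite("pics/c23.png",cv2.resize(p[160:260,250:360,::-1],None,fx=5,fy=5,interpolation=cv2.INTER_CUBIC))
E
```

```text
cap 3287 zmax 0.0694 ctr [ 425.1 -267.2] size [39.5 36.7] ang 12.6
cap 3380 zmax 0.0694 ctr [ 425.1 -267.2] size [40.  36.7] ang 12.2
```

View pics/c23.png

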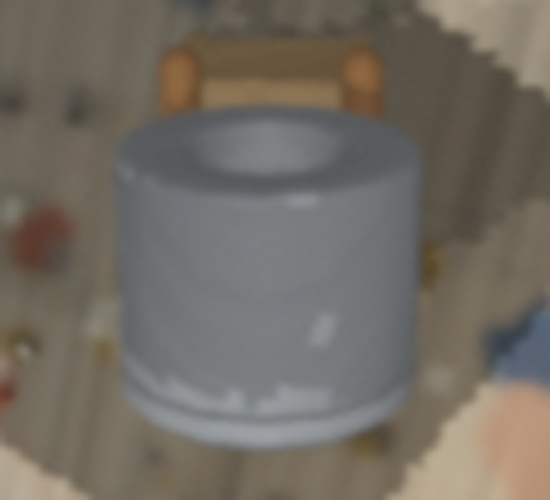

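```bash
python3 -m crank '-0.02 -0.06 0.75 0.03 0.02 0.02 65; -0.02 -0.06 0.75 0.03 0.02 0.02 65; -0.01 -0.06 0.66 0.03 0.02 0.01 65; 0 0 0.1 0 0 0 65; 0 0 0 0 0 0 65; 0 0 0 0 0 0 65; 0 0 0 0 0 0 65; 0 0 0 0 0 0 65; 0 0 0 0 0 0 65; 0 0 0 0 0 0 65' 80
python3 - <<'E'
from h import *
st();plan([.4253,-.2692,.098],102.5,2)
E
```

```text
clock: 32.4
position: [0.4316, -0.2707, 0.1024]
ee_rot: [0.625, 0.781, 0.001, 0.007]
ft_force: [0.4, -0.6, -1.1]
grip_width: 0.763
t 32.4 pos [ 0.4316 -0.2707  0.1024] yaw 102.63 z [ 0.0116 -0.0069 -0.9999] Ftool [-0.63  0.3   1.06] Mw [-0.012  0.062  0.008] grip 65.2
n 2 shift [ 0.035 -0.073  0.055] turn [0.035 0.033 0.008]
```

```bash
python3 -m crank '0.035 -0.075 0.055 0.04 0.03 0.01 65; 0.035 -0.075 0.055 0.04 0.03 0.01 65; 0 0 0 0 0 0 65; 0 0 0 0 0 0 65; 0 0 0 0 0 0 30; 0 0 0 0 0 0 30; 0 0 0 0 0 0 30; 0 0 0 0 0 0 30; 0 0 0 0 0 0 30; 0 0 0 0 0 0 30' 70
python3 - <<'E'
from h import *
st();snap("wrist","w24")
E
```

```text
clock: 33.4
position: [0.4244, -0.2692, 0.0979]
ee_rot: [0.626, 0.78, -0.001, -0.001]
ft_force: [-1.1, -0.1, 0.9]
grip_width: 0.453
t 33.4 pos [ 0.4244 -0.2692  0.0979] yaw 102.45 z [-2.5e-03 -7.0e-04 -1.0e+00] Ftool [ 0.09 -1.06 -0.88] Mw [ 0.031  0.108 -0.005] grip 38.7
```

View pics/w24.png

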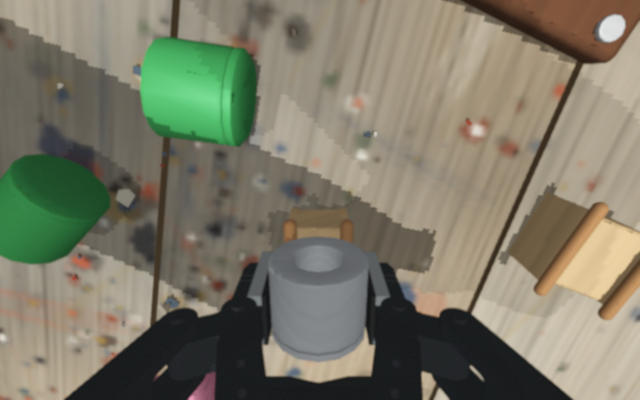

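```bash
python3 -m crank '0 0 -0.2 0 0 0 30; 0 0 -0.5 0 0 0 30; 0 0 -0.7 0 0 0 30; 0 0 -0.7 0 0 0 30; 0 0 -0.2 0 0 0.3 30; 0 0 0 0 0 0.5 30; 0 0 0 0 0 0.6 30; 0 0 0 0 0 0.6 30; 0 0 0 0 0 0.6 30; 0 0 0 0 0 0.2 30' 80
python3 - <<'E'
from h import *
st();plan([.4706,-.174,.169],79.2,5)
E
```

```text
clock: 34.45
position: [0.4251, -0.2685, 0.1985]
ee_rot: [0.77, 0.638, -0.0, 0.001]
ft_force: [0.0, -0.2, -1.1]
grip_width: 0.448
t 34.45 pos [ 0.4251 -0.2685  0.1985] yaw 79.25 z [ 5.0e-04 -1.5e-03 -1.0e+00] Ftool [-0.17  0.07  1.08] Mw [ 0.003 -0.055  0.012] grip 38.3
n 5 shift [0.507 0.135 0.147] turn [0.001 0.002 0.001]
```

```bash
python3 -m crank '0.3 0.1 0.1 0 0 0 30; 0.5 0.13 0.14 0 0 0 30; 0.5 0.13 0.14 0 0 0 30; 0.5 0.13 0.14 0 0 0 30; 0.4 0.1 0.1 0 0 0 30; 0.2 0.04 0.03 0 0 0 30; 0 0 0 0 0 0 30; 0 0 0 0 0 0 30; 0 0 0 0 0 0 30; 0 0 0 0 0 0 30' 80
python3 - <<'E'
from h import *
st();snap("wrist","w25")
plan([.4716,-.168,.169],79.2,2)
o,S,L,W,z=rodfit("w25",235)
print(np.round(o*1000,1))
print([np.round(L[v,u]*1000,1) for v,u in ((245,318),(258,285),(258,350),(275,318))])
E
```

```text
clock: 35.45
position: [0.4689, -0.1787, 0.1759]
ee_rot: [0.772, 0.636, 0.0, 0.003]
ft_force: [0.5, -0.1, -0.4]
grip_width: 0.448
t 35.45 pos [ 0.4689 -0.1787  0.1759] yaw 78.96 z [ 0.0037 -0.0044 -1.    ] Ftool [0.03 0.49 0.38] Mw [ 0.084 -0.029 -0.019] grip 38.3
n 2 shift [0.139 0.007 0.086] turn [ 0.016  0.013 -0.016]
[[ 5.90e+01  6.00e-01  1.48e+01  4.69e+01]
 [ 6.40e+01  4.00e-01  1.74e+01  4.46e+01]
 [ 6.90e+01  6.00e-01  1.75e+01  4.42e+01]
 [ 7.40e+01  3.00e-01  1.76e+01  4.59e+01]
 [ 7.90e+01  4.00e-01  1.73e+01  4.67e+01]
 [ 8.40e+01 -1.00e-01  5.57e+01  3.10e+01]
 [ 8.90e+01 -2.00e-01  5.60e+01  3.09e+01]
 [ 9.40e+01  0.00e+00  5.61e+01  3.09e+01]
 [ 9.90e+01  1.00e-01  5.60e+01  3.09e+01]
 [ 1.04e+02 -2.00e-01  5.40e+01  3.12e+01]
 [ 1.09e+02 -1.00e-01  4.87e+01  3.87e+01]]
[array([19.9,  0.6, 58.5]), array([ 20.2, -12.3,  47. ]), array([19.7, 13.1, 47.8]), array([20. ,  0.5, 35.1])]
```

View pics/w25.png

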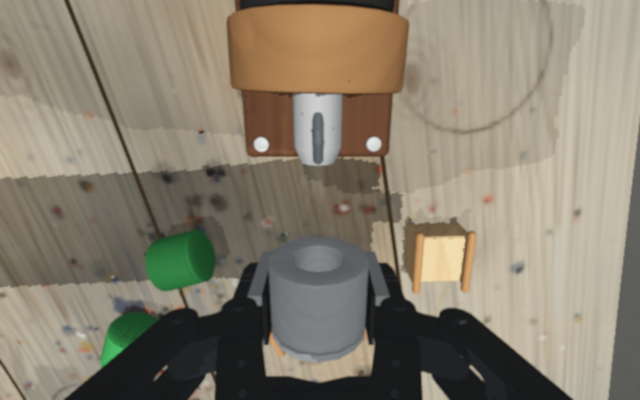

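```bash
python3 -m crank '0.1 0 0.09 0.01 0.02 -0.03 30; 0.2 0 0.08 0.01 0.01 0 30; 0.2 0 0.01 0 0 0 30; 0 0 0 0 0 0 30; 0 0 0 0 0 0 30; 0 0 0 0 0 0 30; 0 0 0 0 0 0 30; 0 0 0 0 0 0 30; 0 0 0 0 0 0 30; 0 0 0 0 0 0 30' 80
python3 - <<'E'
from h import *
st();snap("wrist","w26")
o,S,L,W,z=rodfit("w26",235)
print(np.round(o*1000,1))
E
```

```text
clock: 36.5
position: [0.4728, -0.1582, 0.1681]
ee_rot: [0.771, 0.637, 0.001, 0.0]
ft_force: [-0.3, -0.1, -0.3]
grip_width: 0.452
t 36.5 pos [ 0.4728 -0.1582  0.1681] yaw 79.14 z [ 1.6e-03  4.0e-04 -1.0e+00] Ftool [-0.13 -0.33  0.26] Mw [ 0.03   0.04  -0.028] grip 38.6
[[3.780e+01 1.100e+00 1.400e+01 3.930e+01]
 [4.280e+01 1.000e+00 1.750e+01 3.700e+01]
 [4.780e+01 9.000e-01 1.740e+01 3.660e+01]
 [5.280e+01 9.000e-01 1.720e+01 3.820e+01]
 [5.780e+01 1.000e-01 1.250e+01 3.910e+01]
 [6.280e+01 6.000e-01 5.540e+01 2.350e+01]
 [6.780e+01 6.000e-01 5.580e+01 2.340e+01]
 [7.280e+01 7.000e-01 5.560e+01 2.340e+01]
 [7.780e+01 6.000e-01 5.590e+01 2.340e+01]
 [8.280e+01 5.000e-01 5.400e+01 2.370e+01]
 [8.780e+01 8.000e-01 4.610e+01 2.430e+01]
 [9.280e+01 8.000e-01 4.630e+01 2.430e+01]
 [9.780e+01 1.000e+00 4.620e+01 2.430e+01]
 [1.028e+02 9.000e-01 4.650e+01 2.440e+01]
 [1.078e+02 5.000e-01 4.930e+01 3.190e+01]]
```

```bash
python3 -m crank '0.05 0.012 -0.015 0 0 0 30; 0.1 0 0 0 0 0 30; 0.1 0 0 0 0 0 30; 0.08 0 0 0 0 0 30; 0.06 0 0 0 0 0 30; 0.06 0 0 0 0 0 30; 0.06 0 0 0 0 0 30; 0.06 0 0 0 0 0 30; 0.06 0 0 0 0 0 30; 0.06 0 0 0 0 0 30' 80
python3 - <<'E'
from h import *
st();snap("wrist","w27");st()
o,S,L,W,z=rodfit("w27",235)
print(np.round(o*1000,1))
E
```

```text
clock: 37.55
position: [0.479, -0.1305, 0.1695]
ee_rot: [0.771, 0.636, 0.0, 0.001]
ft_force: [-3.4, -3.9, 2.1]
grip_width: 0.451
t 37.55 pos [ 0.479  -0.1305  0.1695] yaw 79.06 z [ 0.0021 -0.0018 -1.    ] Ftool [-4.46 -2.63 -2.13] Mw [-0.554  0.439  0.029] grip 38.5
t 37.6 pos [ 0.4791 -0.1299  0.1695] yaw 79.08 z [ 0.0022 -0.0014 -1.    ] Ftool [-1.13 -0.01 -2.8 ] Mw [-0.076  0.249  0.012] grip 38.0
[[ 3.630e+01 -5.000e-01  5.660e+01  3.080e+01]
 [ 4.130e+01 -4.000e-01  5.580e+01  2.490e+01]
 [ 4.630e+01 -3.000e-01  5.600e+01  2.470e+01]
 [ 5.130e+01  2.000e-01  5.620e+01  2.470e+01]
 [ 5.630e+01  0.000e+00  5.500e+01  2.540e+01]
 [ 6.130e+01  1.000e-01  4.600e+01  2.560e+01]
 [ 6.630e+01  1.000e-01  4.610e+01  2.560e+01]
 [ 7.130e+01  1.000e-01  4.610e+01  2.560e+01]
 [ 7.630e+01  0.000e+00  4.600e+01  2.550e+01]
 [ 8.130e+01  1.000e-01  4.600e+01  2.560e+01]
 [ 8.630e+01  0.000e+00  4.620e+01  2.550e+01]
 [ 9.130e+01 -1.000e-01  4.610e+01  2.550e+01]
 [ 9.630e+01  0.000e+00  4.590e+01  2.550e+01]
 [ 1.013e+02 -2.000e-01  3.810e+01  2.690e+01]
 [ 1.063e+02 -2.000e-01  3.710e+01  2.840e+01]]
```

View pics/w27.png

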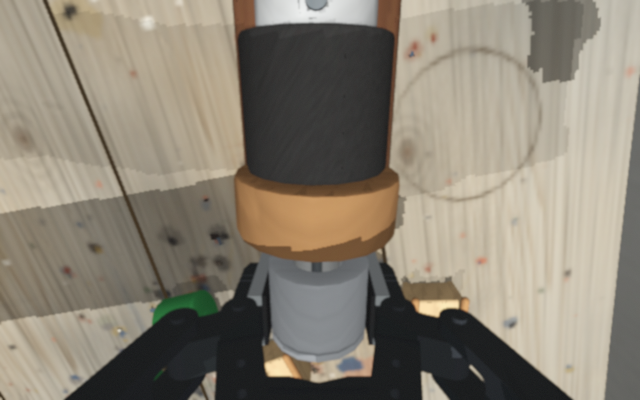

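```bash
python3 -m crank '0.05 0 0 0 0 0 30; 0.05 0 0 0 0.005 0 30; 0.05 0 0 0 0.005 0 30; 0.05 0 0 0 0.005 0 30; 0.05 0 0 0 0.005 0 30; 0.05 0 0 0 0.005 0 30; 0.05 0 0 0 0.005 0 30; 0.05 0 0 0 0.005 0 30; 0.05 0 0 0 0.005 0 30; 0.05 0 0 0 0.005 0 30' 80
python3 - <<'E'
from h import *
st();snap("wrist","w28")
E
```

```text
clock: 38.6
position: [0.4815, -0.1164, 0.1696]
ee_rot: [0.773, 0.634, -0.001, 0.002]
ft_force: [-3.9, -10.8, 2.6]
grip_width: 0.449
t 38.6 pos [ 0.4815 -0.1164  0.1696] yaw 78.75 z [ 0.001  -0.0046 -1.    ] Ftool [-11.37  -1.71  -2.53] Mw [-2.162  0.628  0.259] grip 38.4
```

View pics/w28.png

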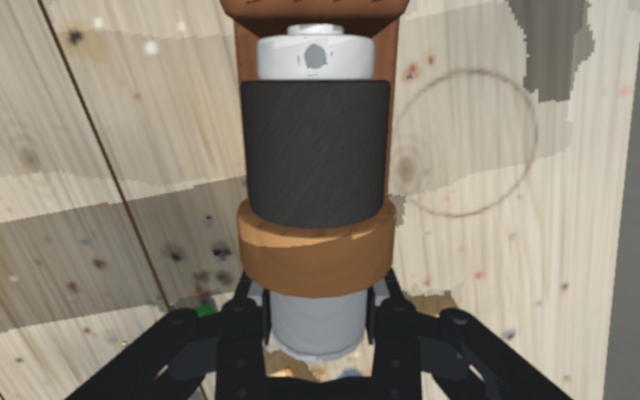

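```bash
python3 -m crank '0.05 0 0 0 0.01 0 30; 0.055 0 0 0 0.01 0 30; 0.06 0 0 0 0.01 0 30; 0.065 0 0 0 0.01 0 30; 0.065 0 0 0 0.01 0 30; 0.065 0 0 0 0.01 0 30; 0.065 0 0 0 0.01 0 30; 0.065 0 0 0 0.01 0 30; 0.065 0 0 0 0.01 0 30; 0.065 0 0 0 0.01 0 30' 80
python3 - <<'E'
from h import *
st()
E
```

```text
clock: 39.65
position: [0.4813, -0.1159, 0.1697]
ee_rot: [0.779, 0.627, -0.008, 0.007]
ft_force: [-4.5, -13.9, 3.3]
grip_width: 0.445
t 39.65 pos [ 0.4813 -0.1159  0.1697] yaw 77.62 z [-0.0043 -0.0208 -0.9998] Ftool [-14.58  -1.41  -2.96] Mw [-2.587  0.788  0.324] grip 38.0
```

```bash
python3 -m crank '0.065 0 0 0 0.01 0 30; 0.07 0 0 0 0.01 0 30; 0.072 0 0 0 0.01 0 30; 0.072 0 0 0 0.01 0 30; 0.072 0 0 0 0.01 0 30; 0 0 0 0 0 0 38; 0 0 0 0 0 0 42; 0 0 0 0 0 0 60; 0 0 0 0 0 0 65; 0 0 0 0 0 0 65' 80
python3 - <<'E'
from h import *
st();snap("wrist","w29")
E
```

```text
clock: 40.65
position: [0.4816, -0.1131, 0.1692]
ee_rot: [0.782, 0.623, -0.012, 0.008]
ft_force: [0.5, 0.6, 0.0]
grip_width: 0.758
t 40.65 pos [ 0.4816 -0.1131  0.1692] yaw 77.1 z [-0.0078 -0.0279 -0.9996] Ftool [ 0.75  0.37 -0.03] Mw [ 0.022 -0.014  0.095] grip 64.7
```

View pics/w29.png

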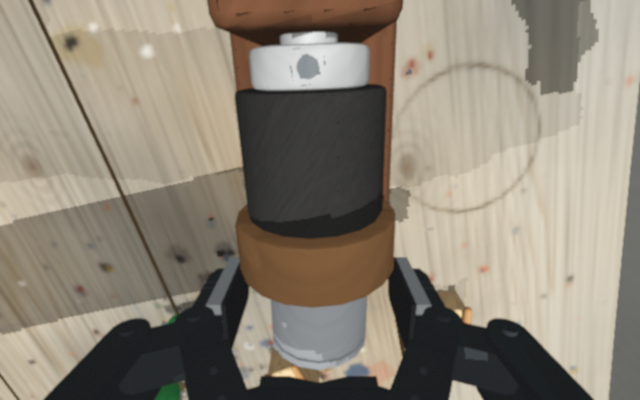

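```bash
python3 -m crank '-0.06 0 0 0 0.05 0 68; -0.03 0 -0.2 0 0.05 0 68; 0 0 -0.6 0 0.05 0 68; 0 0 -0.7 0 0.05 0 68; 0 0 -0.7 0 0 -0.1 68; -0.6 0 -0.1 0 0 -0.1 68; -0.8 0 0 0 0 0 68; -0.4 0 0 0 0 0 68; 0 0 0 0 0 0 68; 0 0 0 0 0 0 68' 80
python3 - <<'E'
from h import *
st();p,d,W,o=snap("wrist","w30");snap("top","t30")
T=cloud("top",np.load("pics/t30.npz")["d"]);print("jar etc")
# axis coords
a=np.radians(79.2);ux=-np.array([np.cos(a),np.sin(a)]);tip=np.array([.480,-.1237]);
Q=W[(W[...,2]>.132)&(W[...,2]<.16)];
s=108+((Q[:,:2]-tip)@ux)*1000; n=np.array([-ux[1],ux[0]]);l=((Q[:,:2]-tip)@n)*1000
for b in range(-10,150,4):
    k=(s>=b)&(s<b+4)&(abs(l)<40)
    if k.sum()>10:print(b,k.sum(),np.round(np.percentile(Q[k,2],97),4),np.round([np.percentile(l[k],2),np.percentile(l[k],98)],1))
E
```

```text
clock: 41.7
position: [0.4666, -0.1885, 0.2702]
ee_rot: [0.772, 0.635, 0.003, -0.0]
ft_force: [0.7, 0.1, -0.2]
grip_width: 0.798
t 41.7 pos [ 0.4666 -0.1885  0.2702] yaw 78.89 z [ 0.0039  0.0035 -1.    ] Ftool [0.28 0.67 0.23] Mw [-0.016 -0.04   0.028] grip 68.1
jar etc
46 237 0.1438 [-20.4  20.8]
50 677 0.1441 [-19.5  20.2]
54 651 0.1439 [-18.9  20.4]
58 616 0.1488 [-24.5  25.2]
62 798 0.1491 [-24.9  25.3]
66 801 0.1491 [-24.2  25.6]
70 749 0.1492 [-24.4  25.7]
74 756 0.1493 [-24.1  25.4]
78 684 0.1491 [-23.8  25. ]
82 421 0.1409 [-14.2  15.5]
86 382 0.141 [-14.   16.1]
90 425 0.1412 [-14.1  15.6]
94 380 0.1413 [-14.2  16. ]
98 397 0.1412 [-14.3  15.8]
102 386 0.1413 [-15.   15.8]
106 370 0.1413 [-15.2  15.3]
110 368 0.1414 [-15.3  15.4]
114 229 0.141 [-13.2  14.5]
```

View pics/w30.png

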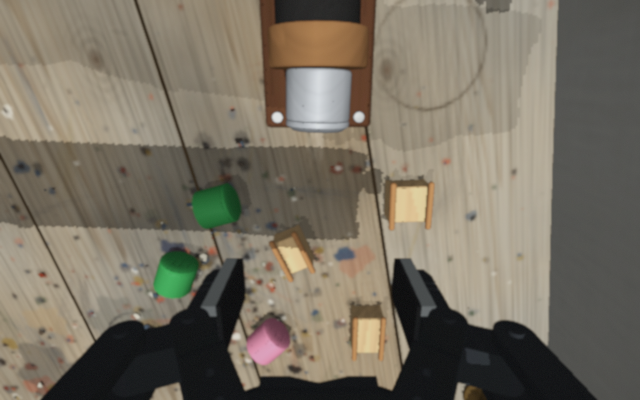

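View pics/t30.png

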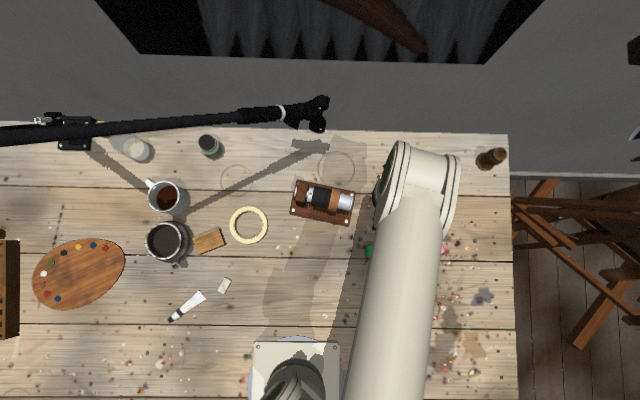

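```bash
python3 -c "
from workcell import hand_in
print(hand_in())"
```

```text
the job is handed in; nothing more can be done
None
```

The roller is back together: the sleeve, wheel and cap are threaded on the rod in that order. I let go of everything and handed the job in at about 42 s. The hand-in gives no verdict, so the results below are my own readings.

- **Pushes:** The sleeve was pressed on the collar at about 11 N. The wheel read 8 N, followed by a slightly harder push whose force I did not read. The cap's last measured push was 14.6 N in total, of which I put roughly 4 to 5 N down to the leaf's drag. A slightly harder push, also not read, came just before I let go. The highest force I read along the rod was 14.6 N. Forces between readings were not seen.
- **Last look:** The wrist picture and depth show the three parts end to end, with no gap visible between wheel and cap. The cap is level and centred, with its top at 0.141 m. It ends about 117 mm along the rod, so its centre is at about 99 mm. That is 2 mm short of the 101 mm I expect from a rough estimate of the collar's place, but within the camera's accuracy and inside the allowed range.
- **Bystanders:** The jar, block, pot and tape look unmoved in the top picture. The green and pink look-alikes were not touched.
- **What went wrong or disagreed:** The first grip on the sleeve was about 20 mm too high, so I opened, lowered and gripped again. The top camera placed the parts up to about 4.5 mm away from where the wrist camera did, so I used the wrist camera throughout.

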